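# Refit the upper burr of a coffee grinder

### The arm

A 7-joint arm with a two-finger parallel gripper is mounted at the origin on the work surface. World frame = base frame: x ahead of the robot, y to its left, z up, the work surface at z = 0. Lengths are in m, angles in rad, forces in N, time in s.
With the tool pointing down it reaches from about 0.425 to 0.925 m from the base axis. Payload 6.8 kg.
Tool frame: the origin (TCP) lies at the very end of the fingers, on their centre line; the grasp point (between the pads) lies 19 mm behind it; z points along the fingers, x is the direction in which the jaws open and shut, and the axes are right-handed (so a half turn about z gives the same grasp; the last joint's range is limited). The gripper opens to 85 mm and grips with 20 to 120 N. Pads are 22 mm wide; open, the fingers measure 114 mm over their backs; the gripper's body (76 mm by 85 mm) begins 54 mm behind the grasp point. The pads swing forward as they close: fully open they stand 13 mm farther back than shut.
Start: joints at [-1.251, 0.477, 0.022, 1.555, -0.011, 1.109, -0.083], TCP at [0.28, 0.614, 0.231] pointing down, gripper open.
Joint ranges: [-2.96, 2.96], [-0.34, 2.1], [-1.41, 1.46], [0.24, 2.44], [-1.37, 4.51], [0.17, 1.92], [-2.96, 2.96]. Speed limits (rad/s): [2.39, 2.39, 3.14, 3.14, 3.14, 3.14, 3.14].

### API

Orientations are given as a rotation vector (axis times angle).
In Python, from bench import r, grab_frame gives the robot as it stands. The module is installed in compiled form; this text tells all that it offers.
- The arm moves only by the tool send_rows, never from a script. Its argument "series" is a list of rows, each a list of 2 entries, a list of its own where there are three numbers: the shift along the tool's x, y, z in m, then the turn, a rotation vector about the tool's x, y, z in units of 5 degrees (1.0 is 5 degrees). A call has 1 to 20 rows; each row shifts and turns the commanded pose from where the row before left it, along the tool's axes as they then stand; what a row does not reach is not made up. A row lasts 1/8 s, in which the tool goes at most 62.5 mm and 10.7 degrees, less where a joint would pass 70% of its speed; a pose out of reach is approached as far as the arm can. A call is refused whole if a number of a shift passes 0.0625 or a number of a turn 1, either way. A call with a gripper value outside its range is refused whole. "fingers" is the closure in counts, from 0 (fully open) to 255 (shut), set as the call begins (left out, the last holds). The fingers move at their own pace and stop on an object; "grip_force" is the grip in N (left out, the last holds). Time passes only in rows, so rows that do not move let the fingers close. It gives the time, the measured TCP pose, the force and the opening at its end, in the units of the state.
- r.get_obs(): the state, without advancing time (a new reading comes with each control period).
- grab_frame(name): name is "scene" or "top" or "wrist"; returns a dict with "frame" (420x560x3 uint8, red, green, blue), "fx", "fy", "cx", "cy" (pixels), "origin" and "rotation" of the camera in the world; the wrist camera has in their place "T_tool_cam" (4x4, takes a point from camera to tool coordinates, whose origin is the TCP and whose axes are the tool frame's). Camera axes: x right, y down, z forward; pixel columns grow to the right and rows downward; lengths in m; the calibration is good to about 2 mm. A picture is of the moment at which its call begins: read the wrist's pose just before it. There is no depth.
- r.hand_in(): hands the job in, once; it reports no verdict.
The state is a dict: "clock": time; "joints": joint angles; "qvel": joint speeds; "tau": joint torques, N m; "tcp_pos": TCP position; "orientation": TCP orientation; "contact_force": force on the tool from outside, world axes, zero at the start; "moment": the same for the moment, N m; "grip_width": finger opening in m.
Only numpy, scipy, OpenCV 4.12 (cv2) and the standard library are available. Lean on these libraries where they do the work, as an engineer would, in place of code of your own. Each camera call takes 0.05 s, during which the arm holds its last target.

### The job

The coffee grinder has been cleaned and stands open. Lower its upper burr carrier into the throat until its three keys drop into the slots and it sits fully home, then set the screw collar over it and turn the collar clockwise until it holds the carrier snug: firmly clamped, but not forced. Handle the parts gently, let go at the end and leave the other things on the worktop where they are.

Things in the scene. Friction and masses are not known exactly. Their poses are not given: they have to be found in the camera images.
- grinder: Fixed aluminium coffee grinder, hopper off. Origin at worktop level under the neck's axis, spout towards -x. Foot 210 x 124 mm, 25 mm high; tower 135 x 116 mm, up to 196 mm; flat black dial, 94 mm diameter, up to 199 mm; then the open threaded neck up to 215 mm. Three key slots, 10 mm wide, cut the neck's wall at 60, 180 and 300 degrees about z from its x axis.
- rim (a point): Centre of the neck's open rim, axes as the grinder. Throat bore 42 mm, neck 48 mm outside. Inside, the carrier's seat lies 9 mm below the rim. Outside, three thread ribs, 55 mm across, fall clockwise (from above) by 24 mm a turn, each from one slot to the next; 28 degrees at each slot are free of rib, so collar lugs enter there. The dial sets the ribs' height within 3 mm: it cannot be read.
- carrier: Upper burr carrier, loose on a wooden coaster 9 mm high: 40 mm disc, 11 mm thick. Origin: centre of its underside. On top a handle bar 9 (x) x 26 (y) x 9 mm, its top 30 mm above the origin, open below. Three keys 6 mm wide at 60, 180, 300 degrees from x, 23 mm from the axis, 4 to 9 mm above the underside: out of line they rest on the rim; lined up, the carrier drops on to the seat.
- collar: Screw collar, loose, flange up: steel, 65 mm outside, 16 mm high, flange 3 mm with 34 mm bore. Origin: centre of its underside. Lugs inside, 8 mm long (dark lines on top), at 60, 180, 300 degrees from x. Entered at the slots it rests on the carrier, underside 11 mm below the rim. Turned, it grips somewhere 35 to 80 degrees on, then by about 2 N a degree; turning takes 0.1 N m per 10 N of clamp (eases at rest), snug being 0.15 to 0.25 N m.
- moka_pot: Aluminium moka pot, 236 mm high, 106 mm wide at the foot, black handle towards its +y; origin: centre of its underside. Leave alone.
- milk_jug: Stainless milk jug, 105 mm high, 88 mm diameter, handle towards its +y; origin: centre of its underside. Leave alone.
- bowls: Stack of three nested green bowls, 150 mm diameter, 96 mm high; origin: centre of the underside. Leave alone.
- sugar_bowl: Glass sugar bowl, 92 mm diameter, 71 mm high, its metal lid standing open at its +x side up to 160 mm; origin: centre of its underside. Leave alone.

How it is judged:
By the outcome, as a careful person would: the job done as asked, in the order asked, and still so for the second after the job is handed in, with the robot touching nothing.
It also fails if it takes over 72 s, if anything falls off the work surface, if the arm or the gripper's body presses on something with over 40 N, if the wrist force passes 120 N, or if a joint passes its speed limit or range.

## Working session

There is one attempt and no reset: what is moved stays moved. The work goes in short steps, Python scripts to look and compute and a tool call to move; the robot and the scene stay as the last step left them, time stands still between calls to the robot, and variables do not carry over. Pictures are saved under pics/ and viewed, and the job is handed in when it is done.

Besides the shell and the picture viewer there is one more tool, called as name(argument=value, ...), one argument or row to a line, values as JSON. send_rows: Moves the arm, as the interface text tells. Its arguments: {"type":"object","properties":{"series":{"type":"array"},"fingers":{"type":"number"},"grip_force":{"type":"number"}},"required":["series"]}

```bash
mkdir -p pics; ls
python3 - <<'E'
from bench import r, grab_frame
import cv2
o=r.get_obs()
for k,v in o.items(): print(k,v)
for n in ["scene","top","wrist"]:
    f=grab_frame(n); cv2.imwrite(f"pics/a_{n}.png",f["frame"][:,:,::-1])
    print(n,{k:(v if k!="frame" else 0) for k,v in f.items()})
E
```

```text
pics
clock 0.0
joints [-1.25111652  0.47782743  0.02235754  1.5564397  -0.01150407  1.10928089
 -0.08311046]
qvel [-0.00065984  0.00061229 -0.00067142  0.00046866  0.00109086 -0.00049366
  0.00148819]
tau [-7.40131109e-04 -5.96460736e+01  1.60785835e+00 -2.81197089e+01
  1.25775495e-02  9.49254289e-03  1.28239324e-05]
tcp_pos [0.27980543 0.61363604 0.23031269]
orientation [ 2.64142619e+00  1.69868541e+00 -2.28582182e-03]
contact_force [ 1.08755669  0.50341308 -0.2450835 ]
moment [ 0.00842799 -0.04366097  0.05613278]
grip_width 0.08573109586141046
scene {'frame': 0, 'fx': 409.57629283912223, 'fy': 409.57629283912223, 'cx': 273.70691768212447, 'cy': 211.51069947646636, 'origin': array([ 1.32195307, -0.84486313,  1.02603401]), 'rotation': array([-2.09259695, -0.82521487,  0.39723221])}
top {'frame': 0, 'fx': 405.5329666404389, 'fy': 405.5329666404389, 'cx': 281.2637563347606, 'cy': 214.4739385041249, 'origin': array([0.27278698, 0.00959238, 1.29371942]), 'rotation': array([-2.05280067,  2.18470719, -0.22315227])}
wrist {'frame': 0, 'fx': 296.90461844571826, 'fy': 296.90461844571826, 'cx': 277.7910980479263, 'cy': 209.89153562508312, 'T_tool_cam': array([[ 9.99999328e-01,  7.09520568e-04, -9.17080415e-04,
        -4.60388593e-04],
       [-3.80092754e-04,  9.47809877e-01,  3.18835839e-01,
        -8.28094045e-02],
       [ 1.09543846e-03, -3.18835276e-01,  9.47809510e-01,
        -1.42879791e-01],
       [ 0.00000000e+00,  0.00000000e+00,  0.00000000e+00,
         1.00000000e+00]])}
```

View pics/a_scene.png

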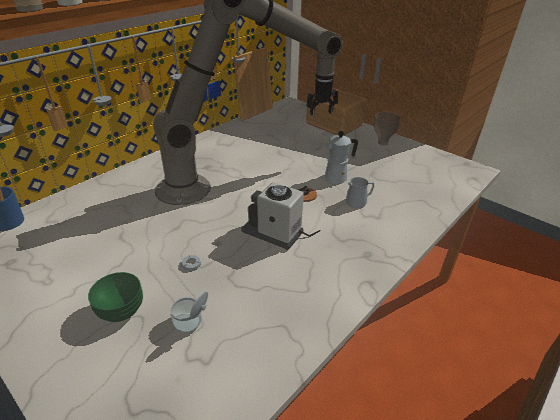

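View pics/a_top.png

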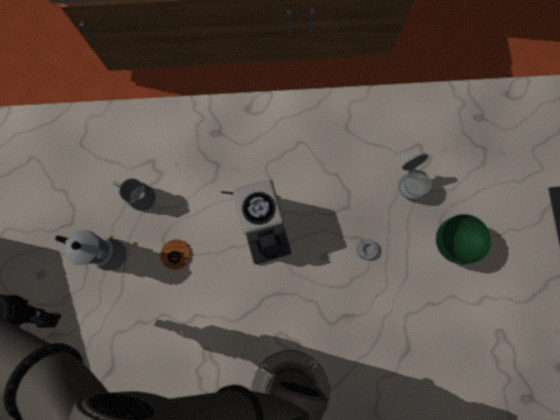

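View pics/a_wrist.png

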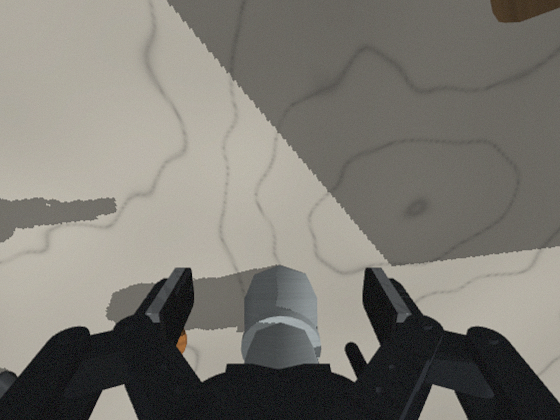

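```bash
cat > h.py <<'E'
from bench import r, grab_frame
import cv2, numpy as np
from scipy.spatial.transform import Rotation as R
def snap(n,name=None):
    o=r.get_obs(); f=grab_frame(n)
    if name: cv2.imwrite(f"pics/{name}.png",f["frame"][:,:,::-1])
    if n=="wrist":
        T=np.eye(4);T[:3,:3]=R.from_rotvec(o["orientation"]).as_matrix();T[:3,3]=o["tcp_pos"]
        W=T@f["T_tool_cam"]
    else:
        W=np.eye(4);W[:3,:3]=R.from_rotvec(f["rotation"]).as_matrix();W[:3,3]=f["origin"]
    f["W"]=W; return f
def pt(f,u,v,z):
    d=f["W"][:3,:3]@np.array([(u-f["cx"])/f["fx"],(v-f["cy"])/f["fy"],1]); o=f["W"][:3,3]
    return o+d*(z-o[2])/d[2]
def proj(f,p):
    c=f["W"][:3,:3].T@(np.asarray(p)-f["W"][:3,3]); return f["fx"]*c[0]/c[2]+f["cx"], f["fy"]*c[1]/c[2]+f["cy"]
E
python3 - <<'E'
from h import *
f=snap("top")
for n,u,v,z in [("carrier",175,256,.03),("grinder",258,208,.215),("collar",368,249,.016),("moka",84,247,.2),("jug",137,194,.1),("bowls",464,239,.09),("sugar",415,185,.07)]:
    print(n,pt(f,u,v,z).round(3))
s=snap("scene")
for n,u,v,z in [("carrier",308,192,.03),("grinder",279,190,.215),("collar",190,262,.016)]:
    print(n,pt(s,u,v,z).round(3))
im=f["frame"][:,:,::-1]
a=cv2.resize(im[170:280,130:300],None,fx=4.5,fy=4.5,interpolation=cv2.INTER_CUBIC)
cv2.imwrite("pics/b1.png",a)
im=s["frame"][:,:,::-1]
cv2.imwrite("pics/b2.png",cv2.resize(im[170:280,170:330],None,fx=4.5,fy=4.5,interpolation=cv2.INTER_CUBIC))
E
```

```text
carrier [0.418 0.328 0.03 ]
grinder [0.514 0.055 0.215]
collar [ 0.404 -0.277  0.016]
moka [0.438 0.531 0.2  ]
jug [0.606 0.424 0.1  ]
bowls [ 0.409 -0.551  0.09 ]
sugar [ 0.589 -0.433  0.07 ]
carrier [0.45  0.329 0.03 ]
grinder [0.53  0.05  0.215]
collar [ 0.411 -0.277  0.016]
```

View pics/b1.png

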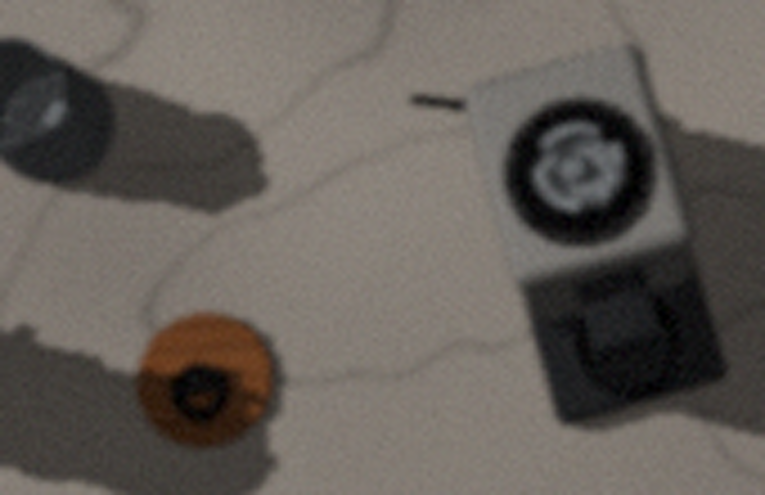

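View pics/b2.png

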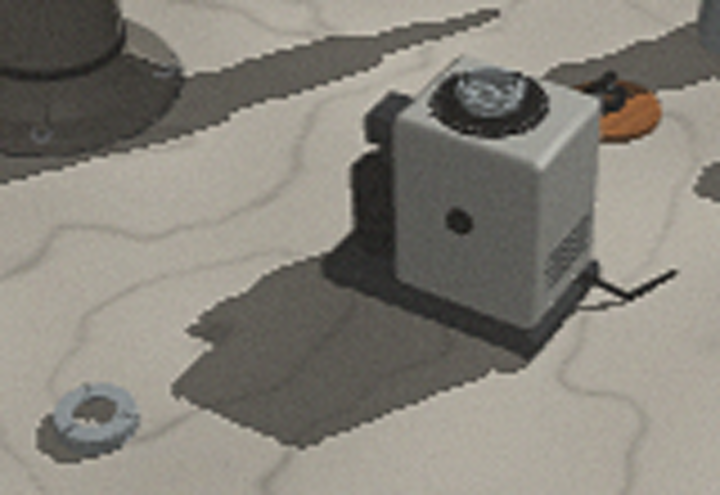

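send_rows(
  series=[
    [[0,0,-0.03],[0,0,0]],
    [[0,0,-0.05],[0,0,0]],
    [[-0.01,0.012,-0.01],[0,0,0]],
    [[-0.035,0.04,0],[0,0,0]],
    [[-0.045,0.055,0],[0,0,0]],
    [[-0.045,0.055,0],[0,0,0]],
    [[-0.04,0.045,0.02],[0,0,0]],
    [[-0.025,0.03,0.04],[0,0,0]],
    [[0,0.005,0.04],[0,0,0]],
    [[0,0,0.02],[0,0,0]],
    [[0,0,0],[0,0,0]],
    [[0,0,0],[0,0,0]],
  ],
  fingers=0,
)

```text
clock: 1.75
tcp_pos: [0.4096, 0.3482, 0.2023]
orientation: [-2.642, -1.699, -0.001]
contact_force: [-0.0, 0.2, -0.2]
grip_width: 0.0855
```

Run:
```python
from h import *
f=snap("wrist","c1"); o=r.get_obs(); print(o["clock"],o["tcp_pos"],o["orientation"],o["contact_force"])
```

```text
1.8 [0.40974442 0.34846205 0.20263471] [-2.64189501e+00 -1.69915772e+00 -2.60425755e-03] [ 0.25778874 -0.23632004 -0.00733806]
```

View pics/c1.png

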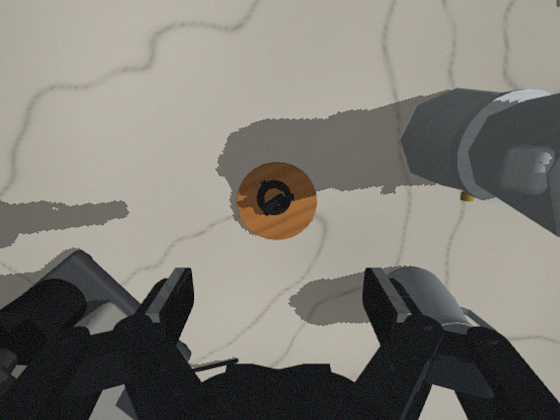

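Run:
```python
import cv2
im=cv2.imread("pics/c1.png")[150:250,220:330]
cv2.imwrite("pics/c1z.png",cv2.resize(cv2.convertScaleAbs(im,alpha=1.7,beta=20),None,fx=6,fy=6,interpolation=cv2.INTER_CUBIC))
```

```text
(no output)
```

View pics/c1z.png

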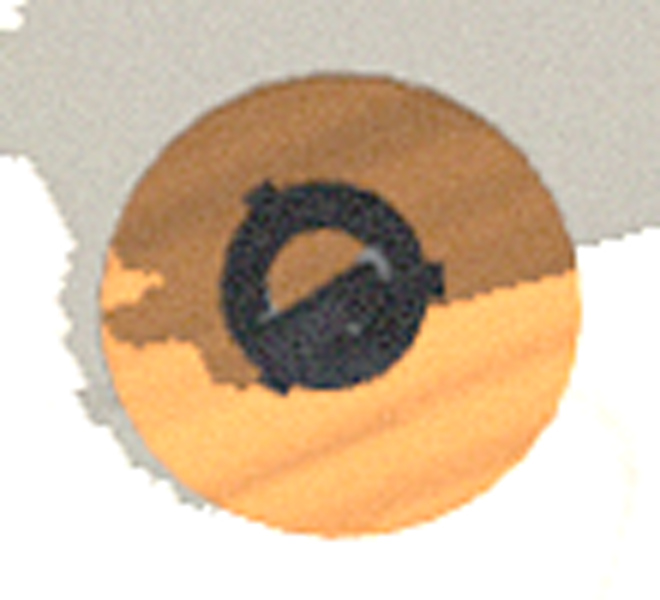

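Run:
```python
from h import *
f=snap("wrist")
P=lambda u,v,z: pt(f,220+(u+.5)/6-.5,150+(v+.5)/6-.5,z)
# outer disc edges at top z=.020 : left 221, right ~425, top 180, bottom 388 
k=[P(441,282,.018),P(262,190,.018),P(281,391,.018)]
for p in k: print(p.round(4))
A=np.array(k)[:,:2]
# circumcentre
from scipy.optimize import least_squares
s=least_squares(lambda c:np.hypot(*(A-c).T)-.023,A.mean(0)); c=s.x; print(c,np.hypot(*(A-c).T))
ang=np.degrees(np.arctan2(*(A-c).T[::-1])); print(ang, ang%120)
l,rr,t,b=[P(*q,.020)[:2] for q in[(221,285),(425,285),(323,181),(323,388)]]
print((l+rr)/2,(t+b)/2,np.linalg.norm(l-rr),np.linalg.norm(t-b))
# bar upper edge ends on top z .039 
a,b=P(258,325,.039),P(372,262,.039); d=(b-a)[:2]; print(a,b,np.linalg.norm(d),np.degrees(np.arctan2(d[1],d[0])))
Rm=f["W"]; o=r.get_obs(); T=R.from_rotvec(o["orientation"]).as_matrix(); print("toolx yaw",np.degrees(np.arctan2(T[1,0],T[0,0])), T[:,2])
print("tool offset to carrier", T.T@(np.r_[c,.039]-o["tcp_pos"]))
```

```text
[0.4272 0.3593 0.018 ]
[0.3967 0.3358 0.018 ]
[0.4345 0.322  0.018 ]
[0.41902377 0.33829854] [0.02249124 0.02242189 0.02243286]
[  68.8111497  -173.71291274  -46.45127176] [68.8111497  66.28708726 73.54872824]
[0.41783142 0.33876648] [0.41809995 0.33864198] 0.038766401454906584 0.0409233094598587
[0.41489315 0.3274977  0.039     ] [0.41268825 0.35103175 0.039     ] 0.023637121637069446 95.35239132398299
toolx yaw 65.49895282070602 [ 0.00126286  0.00146429 -0.99999813]
tool offset to carrier [-0.00577541  0.01260614  0.16369696]
```

send_rows(
  series=[
    [[-0.006,0.013,0.005],[0,0,1]],
    [[0,0,0.01],[0,0,1]],
    [[0,0,0.01],[0,0,1]],
    [[0,0,0.01],[0,0,1]],
    [[0,0,0.01],[0,0,1]],
    [[0,0,0.01],[0,0,1]],
    [[0,0,0.01],[0,0,1]],
    [[0,0,0.01],[0,0,1]],
    [[0,0,0.01],[0,0,1]],
    [[0,0,0.005],[0,0,1]],
    [[0,0,0],[0,0,1]],
    [[0,0,0],[0,0,0.5]],
    [[0,0,0],[0,0,0]],
    [[0,0,0],[0,0,0]],
  ],
)

```text
clock: 3.6
tcp_pos: [0.4188, 0.3373, 0.1119]
orientation: [-3.133, -0.221, -0.001]
contact_force: [-0.8, 0.7, 0.3]
grip_width: 0.0854
```

Run:
```python
from h import *
f=snap("wrist","c2"); o=r.get_obs(); print(o["clock"],o["tcp_pos"],o["orientation"],o["joints"])
T=R.from_rotvec(o["orientation"]).as_matrix(); print("toolx yaw",np.degrees(np.arctan2(T[1,0],T[0,0])), T[:,2])
print(proj(f,[.4183,.3386,.02]))
```

```text
3.65 [0.41874294 0.33725756 0.11178881] [-3.13352461e+00 -2.20155085e-01 -3.19052458e-04] [-1.05129982  0.41752766  0.32199726  2.00802247 -0.19084292  0.74399719
 -0.47387228]
toolx yaw 8.03776051230857 [ 1.78548266e-04  3.57109641e-04 -9.99999920e-01]
(np.float64(278.54953619481665), np.float64(211.69951575383834))
```

View pics/c2.png

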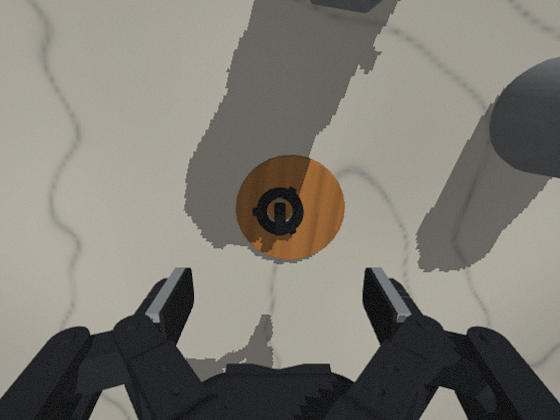

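Run:
```python
import cv2
im=cv2.imread("pics/c2.png")[175:247,240:320]
cv2.imwrite("pics/c2z.png",cv2.resize(cv2.convertScaleAbs(im,alpha=2.5,beta=20),None,fx=8,fy=8,interpolation=cv2.INTER_CUBIC))
```

```text
(no output)
```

View pics/c2z.png

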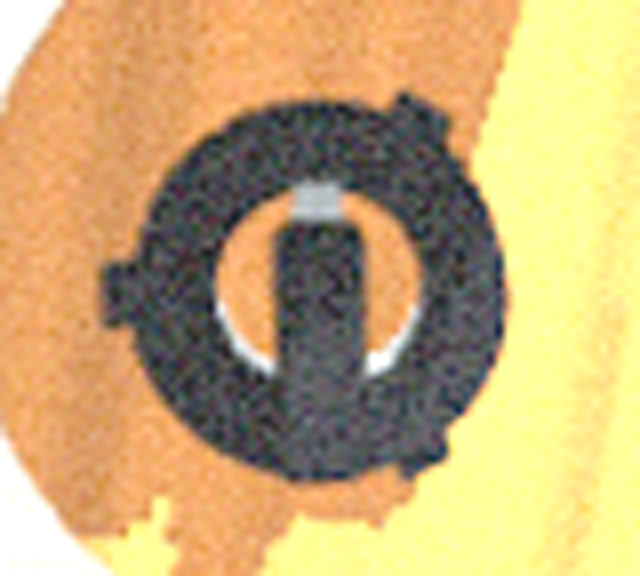

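Run:
```python
from h import *
f=snap("wrist")
o=r.get_obs();T=R.from_rotvec(o["orientation"]).as_matrix()
P=lambda u,v,z: T.T@(pt(f,240+(u+.5)/8-.5,175+(v+.5)/8-.5,z)-o["tcp_pos"])*1000
for n,u,v,z in [("L",133,290,.02),("R",506,290,.02),("T",320,100,.02),("B",318,482,.02),("kL",103,295,.018),("kUR",428,98,.018),("kLR",427,476,.018),("barTL",275,222,.039),("barTR",362,222,.039)]: print(n,P(u,v,z).round(1))
```

```text
L [-19.   -2.1  91.7]
R [20.  -2.1 91.7]
T [  0.5 -22.5  91.7]
B [ 0.4 19.6 91.7]
kL [-22.3  -0.9  93.7]
kUR [ 11.6 -22.2  93.7]
kLR [12.2 19.8 93.7]
barTL [ -3.8 -15.4  72.7]
barTR [  4.4 -15.4  72.7]
```

send_rows(
  series=[
    [[0,-0.001,0.01],[0,0,-0.2]],
    [[0,0,0.025],[0,0,0]],
    [[0,0,0.025],[0,0,0]],
    [[0,0,0.02],[0,0,0]],
    [[0,0,0.008],[0,0,0]],
    [[0,0,0],[0,0,0]],
  ],
)

```text
clock: 4.45
tcp_pos: [0.4183, 0.3379, 0.0231]
orientation: [3.131, 0.246, -0.001]
contact_force: [0.7, 0.1, 0.0]
grip_width: 0.0854
```

send_rows(
  series=[
    [[0,0,0],[0,0,0]],
    [[0,0,0],[0,0,0]],
    [[0,0,0],[0,0,0]],
    [[0,0,0],[0,0,0]],
    [[0,0,0],[0,0,0]],
    [[0,0,0],[0,0,0]],
  ],
  fingers=255,
  grip_force=30,
)

```text
clock: 5.2
tcp_pos: [0.4188, 0.3384, 0.0238]
orientation: [-3.132, -0.246, -0.001]
contact_force: [-0.9, 0.8, 2.7]
grip_width: 0.0079
```

Run:
```python
from h import *
f=snap("wrist","c3"); o=r.get_obs(); print(o["clock"],o["tcp_pos"],o["contact_force"],o["grip_width"])
```

```text
5.25 [0.41877278 0.33834059 0.0237951 ] [0.64378221 0.23704006 2.58090702] 0.008163163604953231
```

View pics/c3.png

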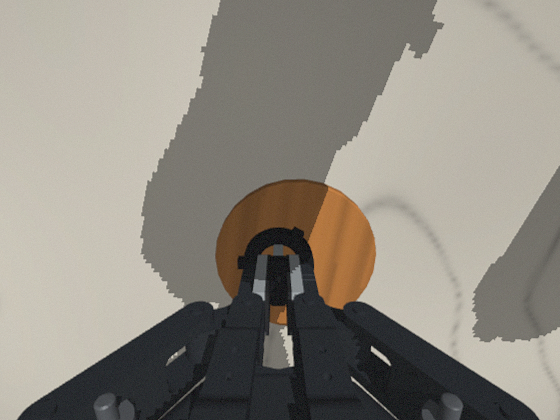

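send_rows(
  series=[
    [[0,0,-0.008],[0,0,0]],
    [[0,0,-0.03],[0,0,0]],
    [[0,0,-0.05],[0,0,0]],
    [[0,0,-0.055],[0,0,0]],
    [[0.005,0.02,-0.05],[0,0,0]],
    [[0.007,0.04,-0.045],[0,0,0]],
    [[0.01,0.055,-0.02],[0,0,0]],
    [[0.01,0.06,0],[0,0,0]],
    [[0.01,0.06,0],[0,0,0]],
    [[0.006,0.055,0],[0,0,0]],
    [[0.004,0.04,0],[0,0,0]],
    [[0,0.015,0],[0,0,0]],
    [[0,0.005,0],[0,0,0]],
    [[0,0,0],[0,0,0]],
    [[0,0,0],[0,0,0]],
  ],
)

```text
clock: 7.12
tcp_pos: [0.5244, 0.0022, 0.2815]
orientation: [-3.131, -0.25, 0.001]
contact_force: [-0.0, 0.5, -0.9]
grip_width: 0.008
```

Run:
```python
from h import *
f=snap("wrist","d1"); o=r.get_obs(); print(o["clock"],o["tcp_pos"],o["contact_force"],o["grip_width"],o["joints"].round(2))
im=f["frame"][:,:,::-1]
cv2.imwrite("pics/d1z.png",cv2.resize(cv2.convertScaleAbs(im[100:330,200:360],alpha=1.8,beta=10),None,fx=4,fy=4,interpolation=cv2.INTER_CUBIC)[:600])
```

```text
7.175 [0.52441199 0.00200939 0.2814908 ] [ 0.52421075 -0.47130048 -1.19242462] 0.007802168863979052 [-0.64  0.19  0.61  1.88 -0.12  1.1   0.17]
```

View pics/d1.png

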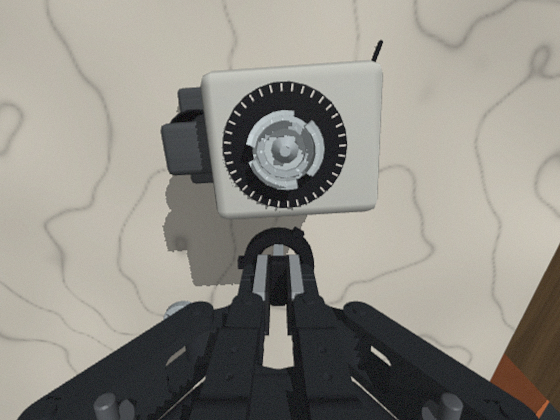

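View pics/d1z.png

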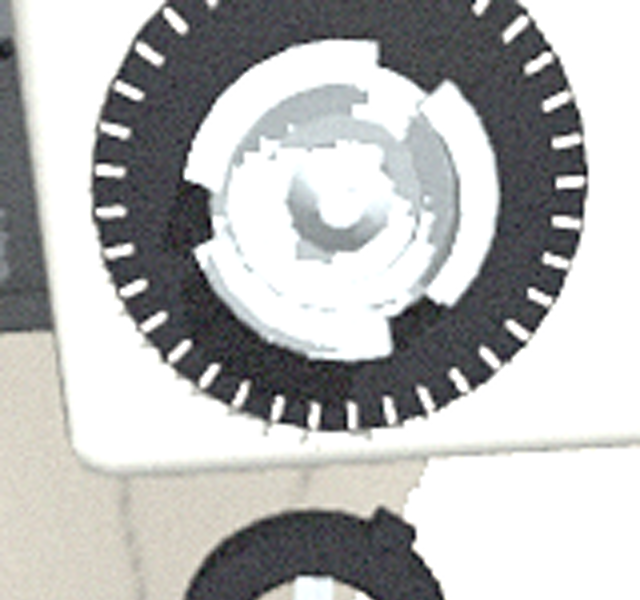

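Run:
```python
from h import *
im=cv2.imread("pics/d1.png")
cv2.imwrite("pics/d1y.png",cv2.resize(im[95:205,215:355],None,fx=5.4,fy=5.4,interpolation=cv2.INTER_CUBIC))
```

```text
(no output)
```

View pics/d1y.png

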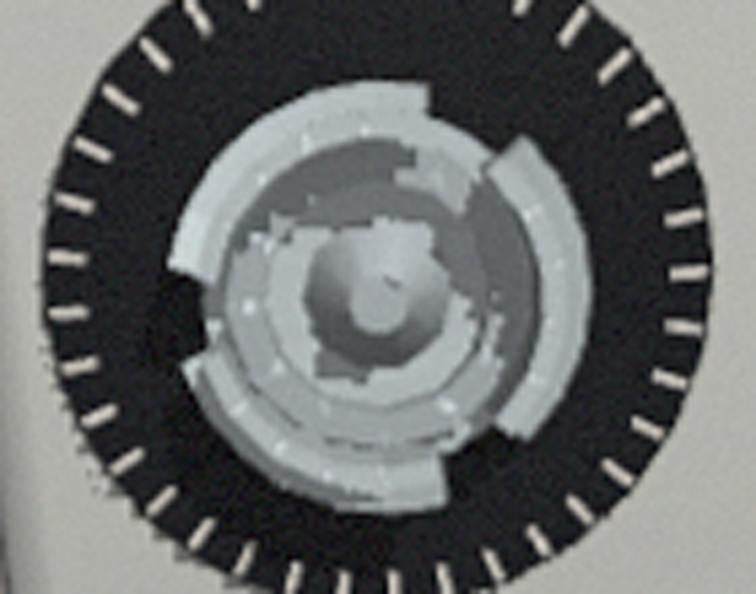

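```bash
cat > rim.py <<'E'
from h import *
def rim(f,box):
    o=r.get_obs();T=R.from_rotvec(o["orientation"]).as_matrix()
    g=cv2.cvtColor(f["frame"],cv2.COLOR_RGB2GRAY); x0,y0,x1,y1=box
    m=np.zeros_like(g); m[y0:y1,x0:x1]=(g[y0:y1,x0:x1]<75)*255
    m=cv2.morphologyEx(m,cv2.MORPH_OPEN,np.ones((3,3)))
    m=cv2.morphologyEx(m,cv2.MORPH_CLOSE,cv2.getStructuringElement(2,(7,7)))
    cs,_=cv2.findContours(m,cv2.RETR_EXTERNAL,cv2.CHAIN_APPROX_NONE)
    c=cv2.convexHull(max(cs,key=cv2.contourArea))[:,0]
    P=np.array([pt(f,u,v,.199)[:2] for u,v in c])
    (cx,cy),rad=cv2.minEnclosingCircle((P*1000).astype(np.float32)); 
    A=np.c_[2*P,np.ones(len(P))]; s=np.linalg.lstsq(A,(P**2).sum(1),rcond=None)[0]
    print("encl",cx,cy,rad,"fit",s[:2]*1000,np.sqrt(s[2]+s[0]**2+s[1]**2)*1000)
    return s[:2]
E
python3 - <<'E'
from rim import *
f=snap("wrist"); c=rim(f,(218,76,352,214))
o=r.get_obs();T=R.from_rotvec(o["orientation"]).as_matrix();ty=np.degrees(np.arctan2(T[1,0],T[0,0]));print("tool yaw",ty,o["tcp_pos"])
# tower edges: bright mask
g=cv2.cvtColor(f["frame"],cv2.COLOR_RGB2GRAY)
def edge(cols,vs,rising):
    out=[]
    for u in cols:
        col=cv2.GaussianBlur(g,(3,3),0)[vs[0]:vs[1],u].astype(float); d=np.diff(col); k=np.argmax(np.abs(d)); out.append((u,vs[0]+k+.5))
    return np.array(out)
for nm,rng in [("top",(55,80)),("bot",(200,225))]:
    e=edge(range(225,365,4),rng,1); W=np.array([pt(f,u,v,.196)[:2] for u,v in e])
    vx,vy,x,y=cv2.fitLine((W*1000).astype(np.float32),cv2.DIST_HUBER,0,.01,.01).ravel()
    a=np.degrees(np.arctan2(vy,vx)); n=np.array([-vy,vx]); print(nm,a,"dist to c mm",(n@(np.array([x,y])-c*1000)), np.abs((W*1000-[x,y])@n).max())
ang=lambda p:np.degrees(np.arctan2(p[1]-c[1],p[0]-c[0]))
for z in (.203,.208,.213):
  A=[]
  for (a,b) in [((170,268),(190,362)),((430,88),(520,138)),((447,500),(525,440))]:
    q=[pt(f,215+(u+.5)/5.4-.5,95+(v+.5)/5.4-.5,z) for u,v in(a,b)]
    A.append([round(ang(p),1) for p in q]+[round(np.hypot(*(p[:2]-c))*1e3,1) for p in q])
  print(z,A)
E
```

```text
encl 519.4125366210938 56.65959167480469 46.468994140625 fit [519.5513552   56.67623563] 46.13415414186557
tool yaw 9.097849988831264 [0.52444292 0.00176558 0.28149289]
top 12.788079 dist to c mm 55.44959222166255 1.6055369254409304
bot 5.899207 dist to c mm -47.79229440167763 9.680194624922208
0.203 [[np.float64(-177.8), np.float64(-151.0), np.float64(28.3), np.float64(27.4)], [np.float64(84.9), np.float64(56.4), np.float64(27.5), np.float64(27.7)], [np.float64(-61.5), np.float64(-34.9), np.float64(30.6), np.float64(29.1)]]
0.208 [[np.float64(-179.1), np.float64(-152.3), np.float64(27.8), np.float64(26.7)], [np.float64(85.4), np.float64(57.5), np.float64(27.4), np.float64(27.4)], [np.float64(-61.3), np.float64(-34.2), np.float64(29.3), np.float64(28.0)]]
0.213 [[np.float64(179.6), np.float64(-153.7), np.float64(27.4), np.float64(26.0)], [np.float64(85.9), np.float64(58.5), np.float64(27.4), np.float64(27.2)], [np.float64(-61.1), np.float64(-33.3), np.float64(28.0), np.float64(26.8)]]
```

Run:
```python
from h import *
f=snap("wrist","d2"); im=f["frame"][:,:,::-1]
cv2.imwrite("pics/d2z.png",cv2.resize(cv2.convertScaleAbs(im[215:285,230:330],alpha=3,beta=20),None,fx=8,fy=8,interpolation=cv2.INTER_CUBIC))
```

```text
(no output)
```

View pics/d2z.png

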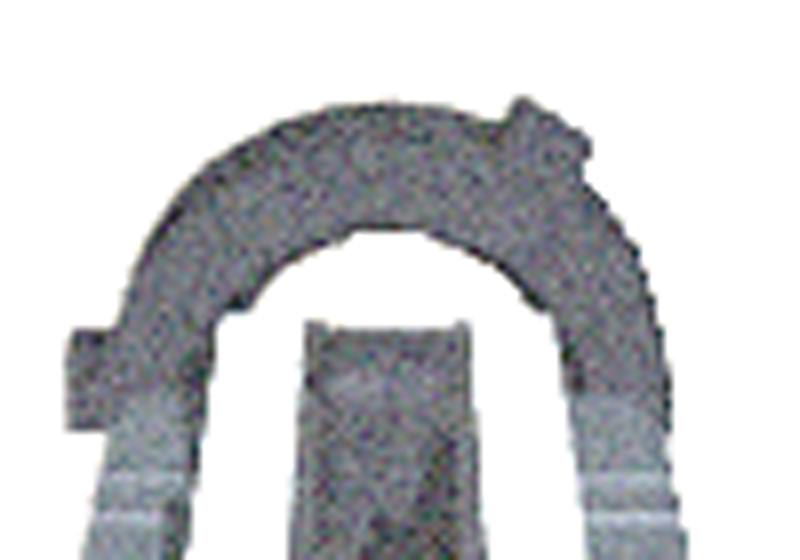

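Run:
```python
from h import *
f=snap("wrist"); M=f["T_tool_cam"]
def P(u,v,z,s=8,x0=230,y0=215):
    d=M[:3,:3]@np.array([(x0+(u+.5)/s-.5-f["cx"])/f["fx"],(y0+(v+.5)/s-.5-f["cy"])/f["fy"],1]); o=M[:3,3]
    return ((o+d*(z-o[2])/d[2])*1000).round(2)
for n,u,v,z in [("ringtop",390,102,.0037),("ringL",122,330,.0037),("ringR",662,330,.0037),("kL",66,380,.0058),("kUR",556,125,.0058),("r1",200,178,.0037),("r2",590,190,.0037),("barTL",305,325,-.0152),("barTR",470,325,-.0152)]:print(n,P(u,v,z))
# circle fit ring
pts=np.array([P(u,v,.0037)[:2] for u,v in [(390,102),(320,107),(200,178),(150,245),(610,200),(640,260),(255,135),(460,108)]])
A=np.c_[2*pts,np.ones(len(pts))]; s=np.linalg.lstsq(A,(pts**2).sum(1),rcond=None)[0]; print(s[:2],np.sqrt(s[2]+s[0]**2+s[1]**2))
from scipy.optimize import least_squares
print(least_squares(lambda c:np.hypot(*(pts-c).T)-20,[0,0]).x)
# rim bore circle etc in tool frame, plane z=.215
o=r.get_obs(); zt=o["tcp_pos"][2]-.215
Q=lambda u,v,z:P(u,v,z,5.4,215,95)
# outer rib edges upto; dial fit
T=R.from_rotvec(o["orientation"]).as_matrix()
print("dial c tool",T.T@(np.r_[.51955,.05668,.199]-o["tcp_pos"])*1000)
```

```text
ringtop [ -0.58 -22.9    3.7 ]
ringL [-18.99  -6.     3.7 ]
ringR [18.13 -6.04  3.7 ]
kL [-23.32  -0.99   5.8 ]
kUR [ 10.65 -20.38   5.8 ]
r1 [-13.34 -17.39   3.7 ]
r2 [ 12.89 -16.53   3.7 ]
barTL [ -5.66 -16.17 -15.2 ]
barTR [  4.21 -16.18 -15.2 ]
[-0.362546   -5.01127324] 18.035799860468607
[-0.50486193 -2.57888692]
dial c tool [  3.84067401 -55.49629138  82.55789257]
```

Run:
```python
from h import *
from scipy.optimize import least_squares
f=snap("wrist"); o=r.get_obs()
H=[((170,268),180-14),((520,138),60-14),((447,500),300-14)]   # high ends: ccw side? rib starts cw of slot
L=[((190,362),180+14),((430,88),60+14),((525,440),300+14)]
print(o["tcp_pos"])
def run(zh=None):
    def res(p):
        cx,cy,yaw,z=p; e=[]
        for lst,zz in((H,z),(L,z-.0061)):
            for (u,v),a in lst:
                t=np.radians(a+yaw); q=proj(f,[cx+.0275*np.cos(t),cy+.0275*np.sin(t),zz])
                e+=[q[0]-(215+(u+.5)/5.4-.5),q[1]-(95+(v+.5)/5.4-.5)]
        return np.array(e)
    s=least_squares(res,[.5195,.0567,12.7,.210],x_scale=[.001,.001,1,.001]); print(s.x,s.fun.round(1)); return s.x
x=run()
c=np.array([x[0],x[1],.215]);T=R.from_rotvec(o["orientation"]).as_matrix();print(T.T@(c-o["tcp_pos"]))
```

```text
[0.52450907 0.00110807 0.28156545]
[ 0.52007284  0.05555822 12.61807076  0.21320764] [ 0.4 -0.1  0.6  0.2  0.  -0.  -0.8  0.1 -0.5  0.3  0.2 -0.5]
[ 0.00418002 -0.05446188  0.06657244]
```

send_rows(
  series=[
    [[0.0045,-0.015,0],[0,0,0]],
    [[0,-0.025,0],[0,0,0]],
    [[0,-0.0145,0.005],[0,0,-0.7]],
    [[0,0,0.02],[0,0,0]],
    [[0,0,0.015],[0,0,0]],
    [[0,0,0.005],[0,0,0]],
    [[0,0,0],[0,0,0]],
    [[0,0,0],[0,0,0]],
  ],
)

```text
clock: 8.38
tcp_pos: [0.521, 0.055, 0.2372]
orientation: [-3.123, -0.341, -0.002]
contact_force: [-0.6, -0.4, -1.1]
grip_width: 0.008
```

Run:
```python
from h import *
f=snap("wrist","e1"); o=r.get_obs(); print(o["clock"],o["tcp_pos"],o["contact_force"],o["orientation"])
im=f["frame"][:,:,::-1]
cv2.imwrite("pics/e1z.png",cv2.resize(cv2.convertScaleAbs(im[170:320,190:370],alpha=2,beta=20),None,fx=4,fy=4,interpolation=cv2.INTER_CUBIC))
s=snap("scene");im=s["frame"][:,:,::-1]
cv2.imwrite("pics/e1s.png",cv2.resize(im[140:240,220:340],None,fx=6,fy=6,interpolation=cv2.INTER_CUBIC))
```

```text
8.425 [0.52095923 0.05501539 0.23718528] [ 0.18713303  1.17162894 -0.7334117 ] [-3.12270311e+00 -3.41409360e-01 -1.79883064e-03]
```

View pics/e1z.png

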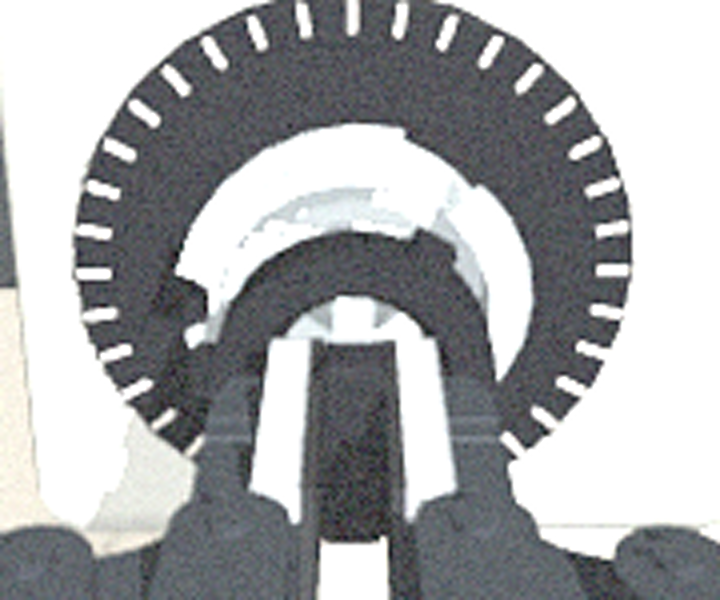

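View pics/e1s.png

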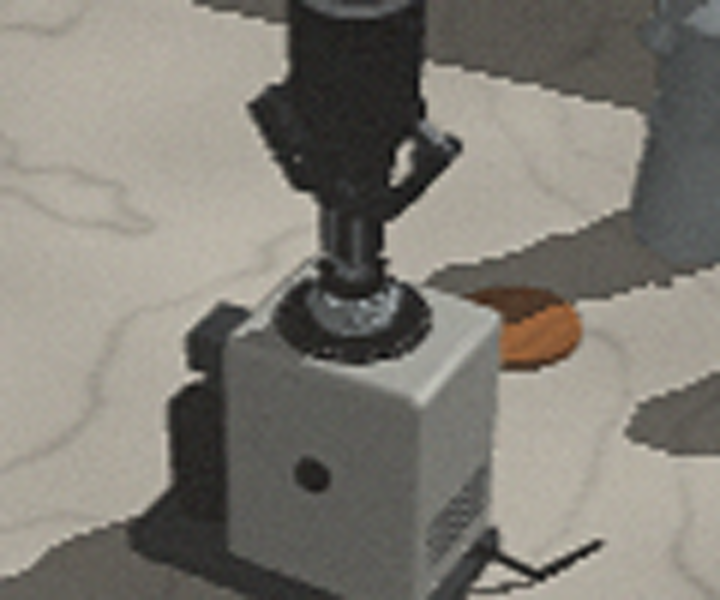

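Run:
```python
from h import *
from scipy.optimize import least_squares
f=snap("wrist"); o=r.get_obs();T=R.from_rotvec(o["orientation"]).as_matrix()
px=lambda u,v:(190+(u+.5)/4-.5,170+(v+.5)/4-.5)
D=[((178,273),166,.2132),((482,186),46,.2132),((405,130),74,.2071)]
def res(p):
    e=[]
    for (u,v),a,z in D:
        t=np.radians(a+p[2]); q=proj(f,[p[0]+.0275*np.cos(t),p[1]+.0275*np.sin(t),z]); e+=list(np.array(q)-px(u,v))
    return np.array(e)
s=least_squares(res,[.5195,.0567,12.7],x_scale=[.001,.001,1]);print(s.x,s.fun.round(1))
print("rim tool",T.T@(np.r_[s.x[:2],.215]-o["tcp_pos"])*1000,"tool yaw",np.degrees(np.arctan2(T[1,0],T[0,0])),T[:,2])
# dial fit w/ known radius: points
d=[(75,250),(100,150),(160,75),(240,25),(300,5),(450,15),(530,60),(600,150),(630,240),(628,290),(80,310)]
P=np.array([pt(f,*px(u,v),.199)[:2] for u,v in d])
q=least_squares(lambda c:np.hypot(*(P-c).T)-.047,[.5195,.0567]);print(q.x,(q.fun*1e3).round(1),"tool",T.T@(np.r_[q.x,.199]-o["tcp_pos"])*1000)
q=least_squares(lambda c:np.hypot(*(P-c[:2]).T)-c[2],[.5195,.0567,.047]);print(q.x,(q.fun*1e3).round(1))
# carrier
M=f["T_tool_cam"]
def Q(u,v,z):
    a,b=px(u,v); d=M[:3,:3]@np.array([(a-f["cx"])/f["fx"],(b-f["cy"])/f["fy"],1]); oo=M[:3,3]
    return ((oo+d*(z-oo[2])/d[2])*1000).round(2)
print("ringL",Q(218,330,.0037),"R",Q(491,330,.0037),"key60 tip mid",Q(435,245,.0058))
```

```text
[ 0.52013302  0.05681956 13.46337858] [ 0.7 -0.5 -0.1 -0.1 -0.6  0.5]
rim tool [-0.31537645 -1.86524815 22.06727991] tool yaw 12.483449303685537 [ 8.77138341e-04  3.56073603e-04 -9.99999552e-01]
[0.52008014 0.05459032] [-0.8 -0.3 -0.3 -0.1  0.4  0.6  0.1 -1.  -0.7 -0.9 -0.9] tool [-0.86380294  0.3023831  38.06643258]
[0.51980037 0.05575017 0.04603883] [-0.   0.  -0.3 -0.2  0.2  0.4  0.1 -0.6  0.1  0.1  0.1]
ringL [-19.29  -8.31   3.7 ] R [18.07 -8.35  3.7 ] key60 tip mid [ 10.28 -20.04   5.8 ]
```

send_rows(
  series=[
    [[0,0,0.004],[0,0,-0.1]],
    [[0,0,0.003],[0,0,0]],
    [[0,0,0.002],[0,0,0]],
    [[0,0,0.001],[0,0,0]],
    [[0,0,0],[0,0,0]],
  ],
)

```text
clock: 9.15
tcp_pos: [0.5208, 0.0556, 0.2275]
orientation: [-3.12, -0.356, -0.001]
contact_force: [-3.2, 0.8, 7.6]
grip_width: 0.0079
```

send_rows(
  series=[
    [[-0.0005,0,0],[0,0,0]],
    [[0,0,0],[0,0,0]],
  ],
)

```text
clock: 9.4
tcp_pos: [0.5207, 0.0555, 0.2276]
orientation: [-3.12, -0.356, -0.002]
contact_force: [-2.9, 2.3, 7.0]
grip_width: 0.0081
```

Run:
```python
from h import *
f=snap("wrist","e2"); o=r.get_obs(); print(o["clock"],o["tcp_pos"],o["contact_force"],o["moment"])
im=f["frame"][:,:,::-1]
cv2.imwrite("pics/e2z.png",cv2.resize(cv2.convertScaleAbs(im[190:310,210:350],alpha=1.5,beta=20),None,fx=5,fy=5,interpolation=cv2.INTER_CUBIC))
s=snap("scene");im=s["frame"][:,:,::-1]
cv2.imwrite("pics/e2s.png",cv2.resize(im[160:215,240:320],None,fx=9,fy=9,interpolation=cv2.INTER_CUBIC))
```

```text
9.45 [0.5206922  0.05554381 0.22759518] [-1.47461987  0.79066678  7.01332774] [ 0.11527379  0.40025183 -0.04008926]
```

View pics/e2z.png

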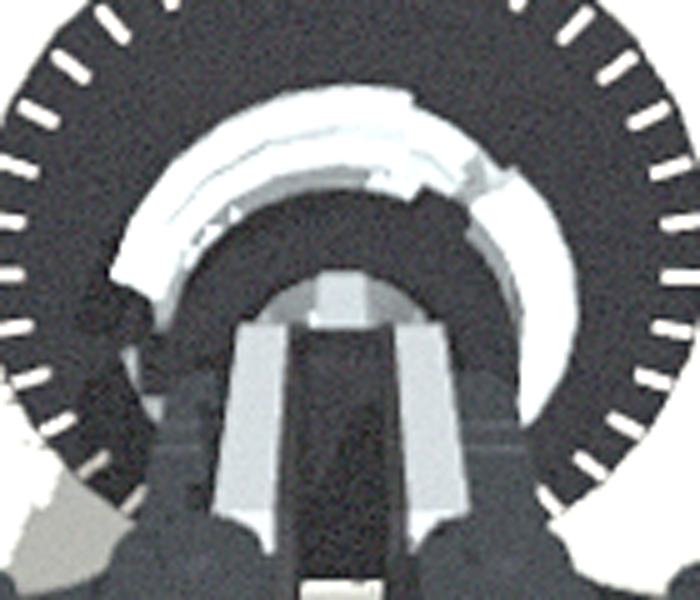

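View pics/e2s.png

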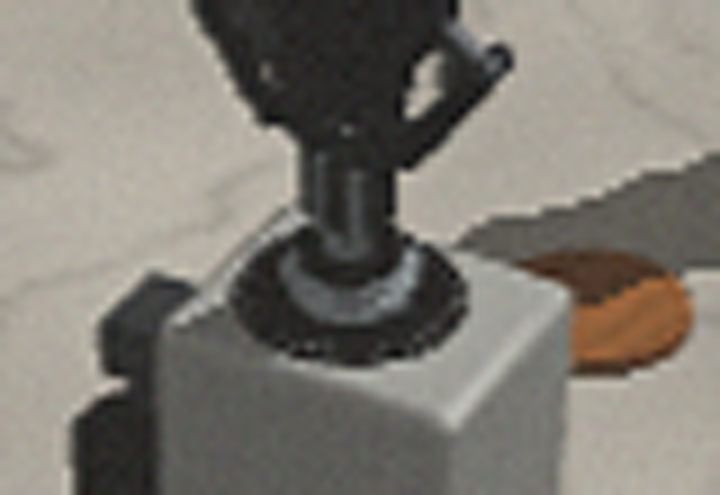

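Run:
```python
import cv2,numpy as np
im=cv2.imread("pics/e2.png")[200:280,225:330].astype(float)
im=255*(im/255)**.7
cv2.imwrite("pics/e2y.png",cv2.resize(im.astype(np.uint8),None,fx=7.5,fy=7.5,interpolation=cv2.INTER_CUBIC))
```

```text
(no output)
```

View pics/e2y.png

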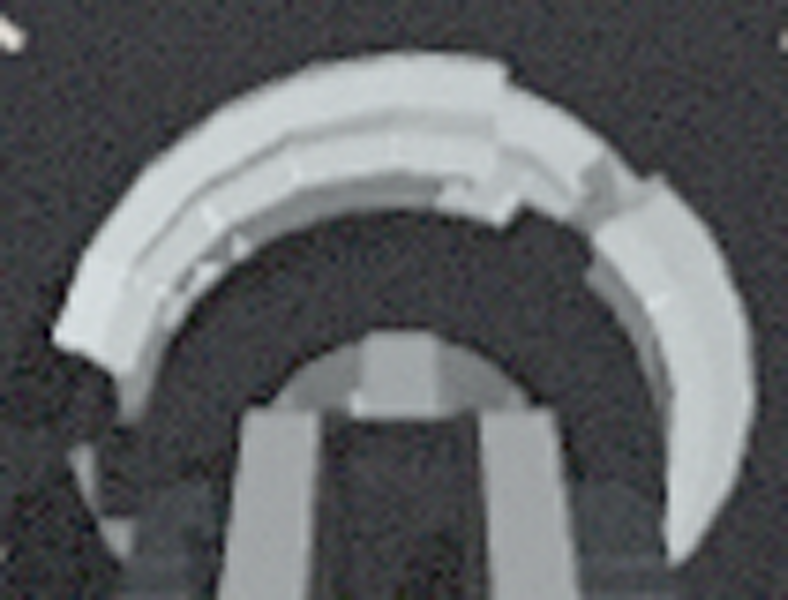

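send_rows(
  series=[
    [[0,0,0.001],[0,0,0]],
    [[0,0,0.001],[0,0,0]],
    [[0,0,0],[0,0,0]],
  ],
)

```text
clock: 9.88
tcp_pos: [0.5203, 0.0558, 0.2246]
orientation: [-3.12, -0.356, -0.001]
contact_force: [0.3, 4.0, 0.8]
grip_width: 0.0081
```

Run:
```python
from h import *
for i in range(4):
    o=r.get_obs(); print(o["clock"],o["tcp_pos"].round(4),o["contact_force"].round(1),o["moment"].round(2)); grab_frame("wrist")
```

```text
9.875 [0.5203 0.0558 0.2246] [0.3 4.  0.8] [ 0.8  -0.18  0.01]
9.925 [0.5203 0.0558 0.2246] [0.5 3.1 0.8] [ 0.88 -0.17 -0.03]
9.975 [0.5203 0.0558 0.2246] [0.9 4.  0.8] [ 0.98 -0.24  0.01]
10.025 [0.5203 0.0558 0.2247] [0.9 4.6 1. ] [ 1.06 -0.25  0.02]
```

send_rows(
  series=[
    [[0,-0.0005,0.001],[0,0,0]],
    [[0,0,0.001],[0,0,0]],
    [[0,0,0.001],[0,0,0]],
    [[0,0,0],[0,0,0]],
  ],
)

```text
clock: 10.58
tcp_pos: [0.5201, 0.0559, 0.2216]
orientation: [-3.121, -0.356, -0.001]
contact_force: [1.4, 5.7, 1.0]
grip_width: 0.0081
```

send_rows(
  series=[
    [[0,-0.001,0],[0,0,0]],
    [[0,0,0.0005],[0,0,0]],
    [[0,0,0.0005],[0,0,0]],
    [[0,0,0.0005],[0,0,0]],
    [[0,0,0],[0,0,0]],
  ],
)

```text
clock: 11.2
tcp_pos: [0.5201, 0.056, 0.2207]
orientation: [3.121, 0.355, 0.001]
contact_force: [0.8, 1.6, 5.4]
grip_width: 0.0078
```

Run:
```python
from h import *
f=snap("wrist","e3");
for i in range(3):
    o=r.get_obs(); print(o["clock"],o["tcp_pos"].round(4),o["contact_force"].round(1),o["moment"].round(2)); grab_frame("wrist")
im=f["frame"][:,:,::-1]
cv2.imwrite("pics/e3z.png",cv2.resize(cv2.convertScaleAbs(im[200:280,225:330],alpha=1.2,beta=20),None,fx=7,fy=7,interpolation=cv2.INTER_CUBIC))
```

```text
11.25 [0.52   0.0561 0.2207] [1.  1.5 6.6] [ 0.45 -0.12  0.02]
11.3 [0.5201 0.0561 0.2207] [2.  1.6 5.8] [ 0.42 -0.13 -0.02]
11.35 [0.5201 0.0561 0.2207] [0.5 1.5 5.7] [ 0.43 -0.15 -0.02]
```

View pics/e3z.png

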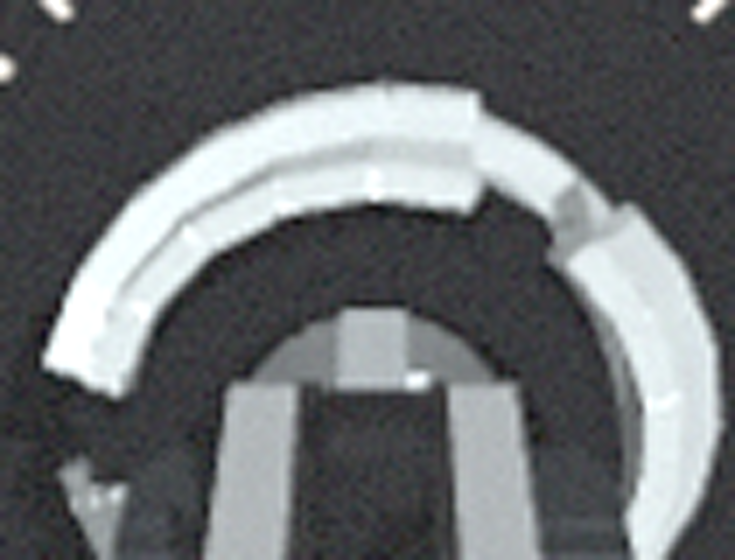

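send_rows(
  series=[
    [[0,0,0],[0,0,0]],
    [[0,0,0],[0,0,0]],
    [[0,0,0],[0,0,0]],
    [[0,0,0],[0,0,0]],
    [[0,0,-0.005],[0,0,0]],
    [[0,0,-0.02],[0,0,0]],
    [[0,0,-0.04],[0,0,0]],
    [[0,0,-0.03],[0,0,0]],
    [[0,0,0],[0,0,0]],
  ],
  fingers=0,
)

```text
clock: 12.52
tcp_pos: [0.5211, 0.0565, 0.3177]
orientation: [-3.12, -0.355, -0.008]
contact_force: [0.1, -0.1, -0.6]
grip_width: 0.0854
```

Run:
```python
from h import *
f=snap("wrist","g1"); o=r.get_obs(); print(o["clock"],o["tcp_pos"],o["contact_force"],o["orientation"],o["joints"].round(2),o["grip_width"])
im=f["frame"][:,:,::-1]
cv2.imwrite("pics/g1z.png",cv2.resize(cv2.convertScaleAbs(im[130:290,180:380],alpha=1.2,beta=20),None,fx=3.7,fy=3.7,interpolation=cv2.INTER_CUBIC))
```

```text
12.575 [0.52013295 0.0564917  0.31603645] [-0.09175933  0.28077857 -0.34896692] [-3.12066623 -0.35534153 -0.00332227] [-0.73  0.15  0.57  1.84 -0.09  1.17  0.1 ] 0.08557605575881616
```

View pics/g1z.png

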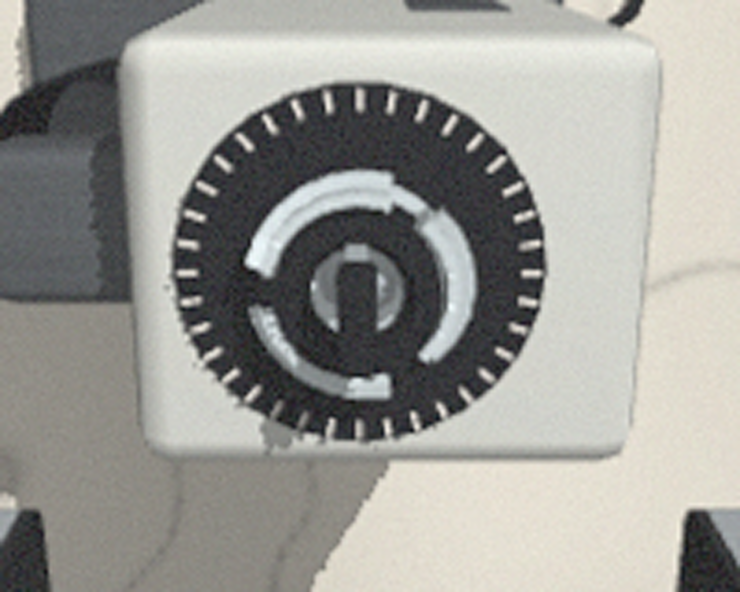

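Run:
```python
from h import *
from scipy.optimize import least_squares
f=snap("wrist"); 
ps=[];
for i in range(1): ps.append(r.get_obs())
o=ps[0];T=R.from_rotvec(o["orientation"]).as_matrix()
px=lambda u,v:(180+(u+.5)/3.7-.5,130+(v+.5)/3.7-.5)
D=[((246,265),166,0),((437,205),46,0),((390,398),286,0),((250,308),194,1),((392,171),74,1),((430,363),314,1)]
def res(p):
    e=[]
    for (u,v),a,l in D:
        t=np.radians(a+p[2]); q=proj(f,[p[0]+.0275*np.cos(t),p[1]+.0275*np.sin(t),p[3]-.0061*l]); e+=list(np.array(q)-px(u,v))
    return np.array(e)
s=least_squares(res,[.5195,.0567,12.7,.213],x_scale=[.001,.001,1,.001]);print(s.x,s.fun.round(1))
print("rim tool",T.T@(np.r_[s.x[:2],.215]-o["tcp_pos"])*1000,"tool yaw",np.degrees(np.arctan2(T[1,0],T[0,0])),o["tcp_pos"])
```

```text
[ 0.51780882  0.05713116 12.9082786   0.21413749] [-0.9 -0.4  1.   1.1 -0.4 -1.  -0.7  0.2 -0.5  1.   1.4 -0.9]
rim tool [-1.46953076 -0.98005138 99.95906246] tool yaw 12.99849749717315 [0.5194631  0.05647799 0.31495885]
```

send_rows(
  series=[
    [[-0.01,0.02,0],[0,0,0]],
    [[-0.025,0.045,0],[0,0,0]],
    [[-0.03,0.05,0],[0,0,0]],
    [[-0.03,0.05,0.005],[0,0,0]],
    [[-0.03,0.05,0.02],[0,0,0]],
    [[-0.03,0.045,0.04],[0,0,0]],
    [[-0.02,0.03,0.055],[0,0,0]],
    [[-0.009,0.01,0.05],[0,0,0]],
    [[0,0,0.025],[0,0,0]],
    [[0,0,0.004],[0,0,0]],
    [[0,0,0],[0,0,0]],
    [[0,0,0],[0,0,0]],
  ],
)

```text
clock: 14.12
tcp_pos: [0.4105, -0.2723, 0.1228]
orientation: [3.121, 0.356, 0.003]
contact_force: [0.1, 0.1, 1.1]
grip_width: 0.0855
```

Run:
```python
from h import *
f=snap("wrist","g2"); o=r.get_obs(); print(o["clock"],o["tcp_pos"],o["contact_force"],o["orientation"],o["joints"].round(2))
im=f["frame"][:,:,::-1]
cv2.imwrite("pics/g2z.png",cv2.resize(cv2.convertScaleAbs(im[130:290,180:380],alpha=1.2,beta=20),None,fx=3.7,fy=3.7,interpolation=cv2.INTER_CUBIC))
```

```text
14.175 [ 0.41056704 -0.27220149  0.12275839] [ 0.58925049 -0.70832765  0.09808542] [3.12059725 0.35620049 0.00327633] [-0.12  0.4   0.72  2.12 -0.38  0.75  1.07]
```

View pics/g2.png

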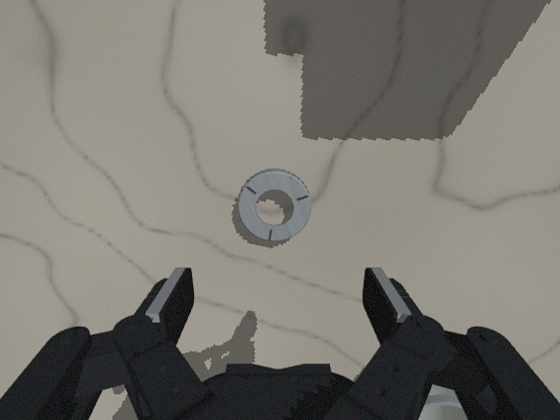

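Run:
```python
from h import *
im=cv2.imread("pics/g2.png")[160:252,230:322]
cv2.imwrite("pics/g2y.png",cv2.resize(cv2.convertScaleAbs(im,alpha=1.5),None,fx=6.5,fy=6.5,interpolation=cv2.INTER_CUBIC))
```

```text
(no output)
```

View pics/g2y.png

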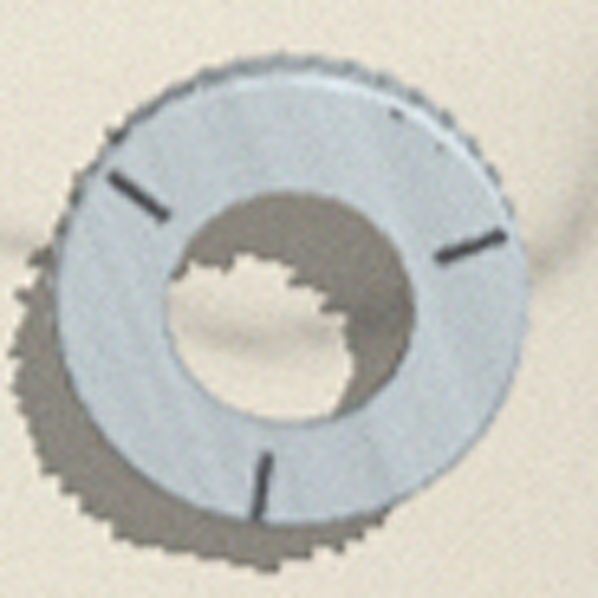

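Run:
```python
from h import *
f=snap("wrist"); o=r.get_obs();T=R.from_rotvec(o["orientation"]).as_matrix()
P=lambda u,v,z=.016: (T.T@(pt(f,230+(u+.5)/6.5-.5,160+(v+.5)/6.5-.5,z)-o["tcp_pos"])*1000)[:2]
l,rr,t,b=P(168,307),P(413,307),P(291,190),P(291,424); c=np.array([(l+rr)[0]/2,(t+b)[1]/2]); print("bore",c,rr-l,b-t)
L,Rr,B=P(57,300),P(528,300),P(292,524); print("outer x",(L+Rr)/2,(Rr-L)[0],"bottom y-32.5",B[1]-32.5)
for a,bb in [((112,177),(165,216)),((440,258),(505,236)),((268,455),(258,520))]:
    m=(P(*a)+P(*bb))/2-c; w=T[:2,:2]@m; print(np.degrees(np.arctan2(w[1],w[0])),np.degrees(np.arctan2(m[1],m[0])),np.hypot(*m))
print(o["tcp_pos"],np.degrees(np.arctan2(T[1,0],T[0,0])))
```

```text
bore [-4.12525984 -0.32678744] [ 3.33334175e+01 -5.54765143e-03] [-0.1132239  33.51139714]
outer x [-3.84837229 -1.67066081] 64.00348291784485 bottom y-32.5 -0.8800554071342681
154.9402169970978 -141.9146552346397 25.692597838959827
32.85523875722192 -19.82958415944653 26.07259569656173
-85.51717231578199 98.54273447391247 26.663771331918873
[ 0.41055546 -0.27208196  0.12264331] 13.025637616491041
```

send_rows(
  series=[
    [[-0.0033,0,0.01],[0,0,0]],
    [[0,0,0.03],[0,0,0]],
    [[0,0,0.04],[0,0,0]],
    [[0,0,0.025],[0,0,0]],
    [[0,0,0.012],[0,0,0]],
    [[0,0,0.003],[0,0,0]],
    [[0,0,0.002],[0,0,0]],
    [[0,0,0],[0,0,0]],
  ],
)

```text
clock: 15.22
tcp_pos: [0.4071, -0.2729, 0.0002]
orientation: [3.121, 0.356, 0.002]
contact_force: [-0.9, -0.5, 0.3]
grip_width: 0.0855
```

Run:
```python
from h import *
f=snap("wrist","g3"); o=r.get_obs(); print(o["clock"],o["tcp_pos"],o["contact_force"])
```

```text
15.275 [ 4.07062656e-01 -2.72889337e-01  2.57443943e-04] [-0.67957647  0.75114094  0.24953018]
```

View pics/g3.png

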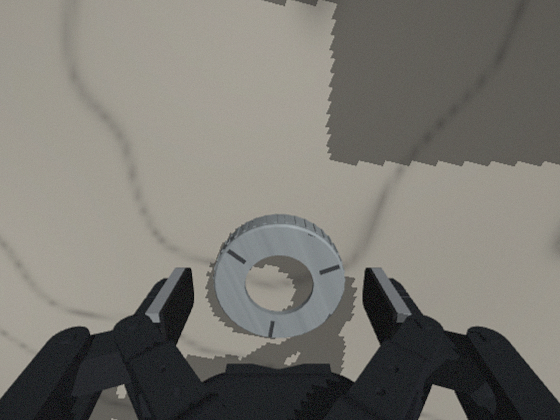

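Run:
```python
from h import *
f=snap("wrist");M=f["T_tool_cam"]
g=cv2.cvtColor(f["frame"],cv2.COLOR_RGB2GRAY)
def Q(a,b,z):
    d=M[:3,:3]@np.array([(a-f["cx"])/f["fx"],(b-f["cy"])/f["fy"],1]); oo=M[:3,3]
    return ((oo+d*(z-oo[2])/d[2])*1000).round(2)
print("bore",Q(245,283,-.0158),Q(314,283,-.0158),Q(279,255.5,-.0158),Q(279,315,-.0158))
print("out",Q(215,280,-.0158),Q(344.5,280,-.0158),Q(279,338.5,-.0158))
# pad: inner edge corners
print("pads",Q(191,268,-.013),Q(366,268,-.013))
cv2.imwrite("pics/g3z.png",cv2.resize(f["frame"][200:350,180:380,::-1],None,fx=4,fy=4,interpolation=cv2.INTER_CUBIC))
```

```text
bore [-16.99  -1.28 -15.8 ] [ 17.01  -1.32 -15.8 ] [ -0.26 -16.38 -15.8 ] [ -0.2   17.61 -15.8 ]
out [-31.67  -2.95 -15.8 ] [ 31.91  -3.04 -15.8 ] [ -0.18  32.51 -15.8 ]
pads [-43.77  -8.   -13.  ] [ 42.76  -8.1  -13.  ]
```

View pics/g3z.png

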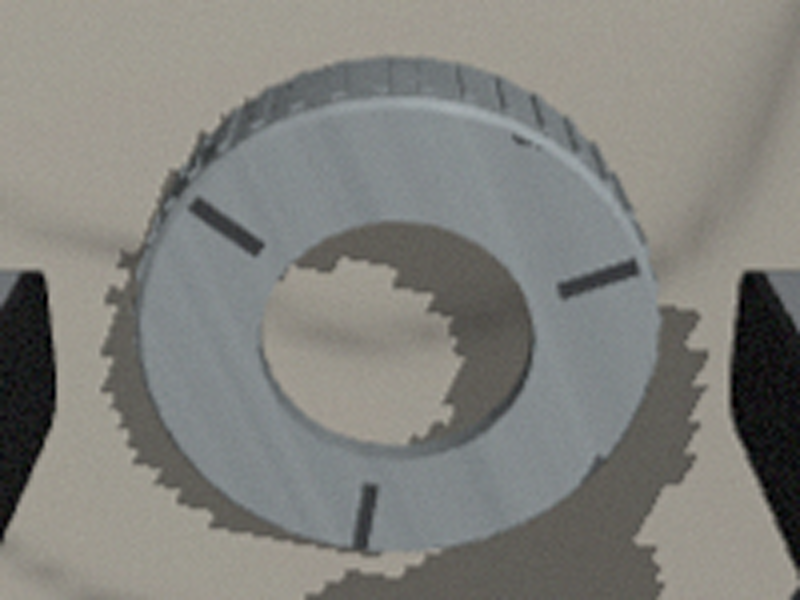

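send_rows(
  series=[
    [[0,0,0],[0,0,0]],
    [[0,0,0],[0,0,0]],
    [[0,0,0],[0,0,0]],
    [[0,0,0],[0,0,0]],
    [[0,0,0],[0,0,0]],
  ],
  fingers=255,
  grip_force=45,
)

```text
clock: 15.95
tcp_pos: [0.407, -0.2727, 0.0006]
orientation: [-3.121, -0.355, -0.002]
contact_force: [-1.3, 2.4, 12.6]
grip_width: 0.064
```

Run:
```python
from h import *
f=snap("wrist","g4");o=r.get_obs(); print(o["clock"],o["tcp_pos"],o["contact_force"],o["grip_width"])
cv2.imwrite("pics/g4z.png",cv2.resize(f["frame"][200:350,180:380,::-1],None,fx=4,fy=4,interpolation=cv2.INTER_CUBIC))
```

```text
16.0 [ 0.40696583 -0.27277403  0.0006215 ] [-2.72609424  2.16669704 13.93210897] 0.06376147238038153
```

View pics/g4z.png

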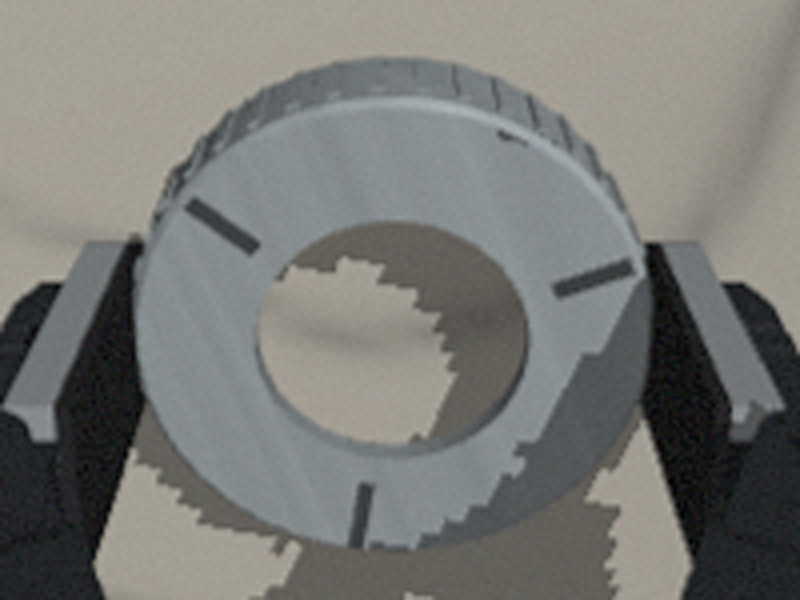

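send_rows(
  series=[
    [[0,0,-0.01],[0,0,0]],
    [[0,0,-0.03],[0,0,0]],
    [[0,0,-0.05],[0,0,0]],
    [[0,0,-0.06],[0,0,0]],
    [[0.01,-0.015,-0.05],[0,0,0]],
    [[0.02,-0.03,-0.04],[0,0,0]],
    [[0.03,-0.05,-0.02],[0,0,0]],
    [[0.035,-0.055,-0.005],[0,0,0]],
    [[0.035,-0.055,0],[0,0,0]],
    [[0.03,-0.05,0],[0,0,0]],
    [[0.018,-0.03,0],[0,0,0]],
    [[0.006,-0.01,0],[0,0,0]],
    [[0,0,0],[0,0,-1]],
    [[0,0,0],[0,0,-1]],
    [[0,0,0],[0,0,-1]],
    [[0,0,0],[0,0,-1]],
    [[0,0,0],[0,0,-1]],
    [[0,0,0],[0,0,-1]],
    [[0,0,0],[0,0,-1]],
    [[0,0,0],[0,0,-0.8]],
  ],
)

```text
clock: 18.5
tcp_pos: [0.5171, 0.0489, 0.2644]
orientation: [2.824, 1.377, -0.001]
contact_force: [0.3, 0.2, -1.7]
grip_width: 0.0636
```

send_rows(
  series=[
    [[0,0,0],[0,0,0]],
    [[0,0,0],[0,0,0]],
  ],
)

```text
clock: 18.75
tcp_pos: [0.5174, 0.05, 0.2645]
orientation: [2.826, 1.373, -0.0]
contact_force: [0.1, -0.5, -2.5]
grip_width: 0.0632
```

Run:
```python
from h import *
f=snap("wrist","k1");o=r.get_obs(); print(o["clock"],o["tcp_pos"],o["contact_force"],o["grip_width"],o["joints"].round(2))
T=R.from_rotvec(o["orientation"]).as_matrix(); print("yaw",np.degrees(np.arctan2(T[1,0],T[0,0])),T[:,2].round(4))
print("shift to rim",(T.T@(np.array([.52,.0561,.265])-o["tcp_pos"])).round(4))
```

```text
18.8 [0.51751772 0.05020579 0.26444069] [-0.47631496 -0.58930952 -2.21197662] 0.06355307658383183 [-0.73  0.2   0.6   1.91 -0.13  1.06  0.83]
yaw 51.873534470948414 [-2.e-04 -1.e-04 -1.e+00]
shift to rim [ 0.0062 -0.0017 -0.0006]
```

View pics/k1.png

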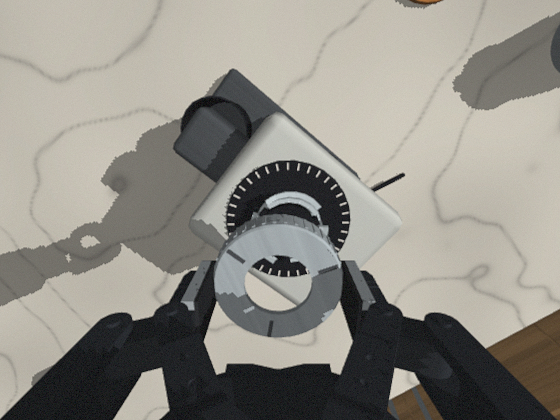

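send_rows(
  series=[
    [[0.006,-0.0015,0],[0,0,0]],
    [[0,0,0],[0,0,0]],
    [[0,0,0.005],[0,0,0]],
    [[0,0,0],[0,0,0]],
  ],
)

```text
clock: 19.3
tcp_pos: [0.5198, 0.0564, 0.2589]
orientation: [-2.824, -1.377, 0.002]
contact_force: [-0.0, 0.2, -1.9]
grip_width: 0.0634
```

Run:
```python
from h import *
f=snap("wrist","k2");o=r.get_obs(); print(o["clock"],o["tcp_pos"],o["contact_force"],o["grip_width"])
T=R.from_rotvec(o["orientation"]).as_matrix(); print("yaw",np.degrees(np.arctan2(T[1,0],T[0,0])),T[:,2].round(4))
cv2.imwrite("pics/k2z.png",cv2.resize(f["frame"][150:350,180:380,::-1],None,fx=3,fy=3,interpolation=cv2.INTER_CUBIC))
s=snap("scene");im=s["frame"][:,:,::-1]
cv2.imwrite("pics/k2s.png",cv2.resize(im[150:215,240:320],None,fx=9,fy=9,interpolation=cv2.INTER_CUBIC))
```

```text
19.35 [0.51995413 0.05634835 0.259066  ] [ 0.79230739  0.13699318 -1.51183172] 0.06349619644181813
yaw 51.97488969195506 [-7.e-04 -3.e-04 -1.e+00]
```

View pics/k2z.png

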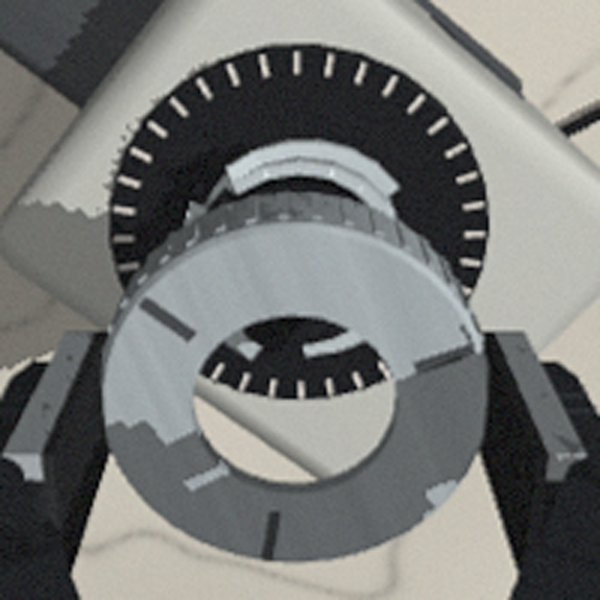

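View pics/k2s.png

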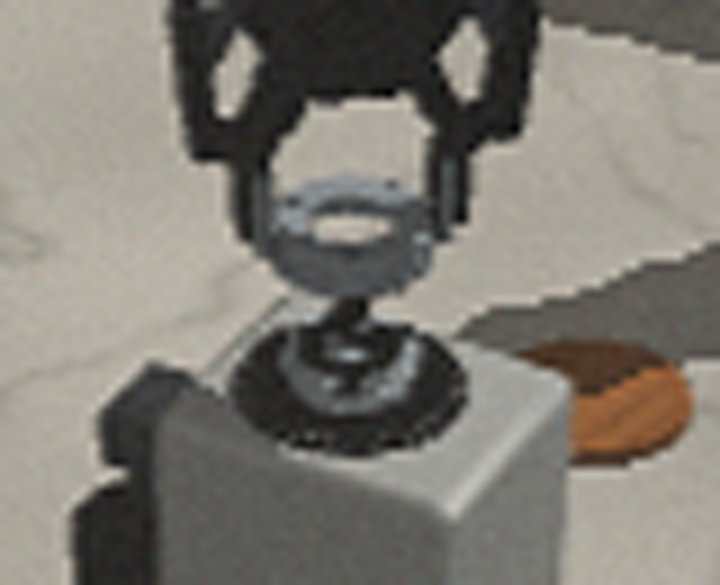

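Run:
```python
from h import *
from scipy.optimize import least_squares
f=snap("wrist");M=f["T_tool_cam"];o=r.get_obs();zt=o["tcp_pos"][2]
def Q(u,v,z,):
    a,b=180+(u+.5)/3-.5,150+(v+.5)/3-.5
    d=M[:3,:3]@np.array([(a-f["cx"])/f["fx"],(b-f["cy"])/f["fy"],1]); oo=M[:3,3]
    return ((oo+d*(z-oo[2])/d[2])*1000)[:2]
d=[(109,215),(120,170),(150,120),(200,75),(250,52),(300,45),(350,54),(400,78),(450,122),(480,170),(489,215),(487,250),(113,250)]
P=np.array([Q(u,v,zt-.199) for u,v in d])
for rad in (47,46.05): q=least_squares(lambda c:np.hypot(*(P-c).T)-rad,[0,0]);print("dial",q.x,q.fun.round(1))
zc=-.0154
l,rr,t,b=Q(192,400,zc),Q(397,400,zc),Q(295,315,zc),Q(295,485,zc); c=np.array([(l+rr)[0]/2,(t+b)[1]/2]); print("collar bore",c,(rr-l)[0],(b-t)[1])
L,Rr,B=Q(103,390,zc),Q(488,390,zc),Q(293,561,zc);print((L+Rr)[0]/2,(Rr-L)[0],B[1]-32.5)
for a,bb in [((143,303),(193,337)),((415,367),(470,350)),((273,513),(268,555))]:
    m=(Q(*a,zc)+Q(*bb,zc))/2-c; print(np.degrees(np.arctan2(m[1],m[0]))%120,np.hypot(*m))
# ribs: high60 corner = (240,140?)...
D=[((229,168),74),((398,188),46)]
print([ (Q(*p,zt-.210)).round(1) for p,_ in D])
```

```text
dial [0.40727806 0.82214461] [-0.1 -0.4 -0.7 -0.1  0.6  0.9  0.2 -0.6 -0.8 -0.2 -0.3 -0.5 -0.8]
dial [ 0.40700182 -0.35039693] [ 0.7  0.1 -0.5 -0.1  0.4  0.6  0.  -0.6 -0.6  0.3  0.5  0.6  0.2]
collar bore [-0.68015581 -1.09127283] 33.75719027060224 32.247920526828494
-0.5241795618002545 63.13719732750329 -1.4843012033636924
97.02600547245007 25.23561209904838
100.84280693663858 25.34318092227603
98.99839446572952 26.682614794659287
[array([-15.6, -21. ]), array([ 22.9, -16.2])]
```

send_rows(
  series=[
    [[0.0004,0,0.008],[0,0,0]],
    [[0,0,0.01],[0,0,0]],
    [[0,0,0.01],[0,0,0]],
    [[0,0,0.006],[0,0,0]],
    [[0,0,0.003],[0,0,0]],
    [[0,0,0],[0,0,0]],
  ],
)

```text
clock: 20.2
tcp_pos: [0.5205, 0.0568, 0.2223]
orientation: [2.824, 1.377, -0.0]
contact_force: [0.4, -0.3, -1.9]
grip_width: 0.0634
```

Run:
```python
from h import *
f=snap("wrist","k3");o=r.get_obs(); print(o["clock"],o["tcp_pos"],o["contact_force"])
cv2.imwrite("pics/k3z.png",cv2.resize(cv2.convertScaleAbs(f["frame"][180:350,180:380,::-1],alpha=1.5,beta=15),None,fx=3.5,fy=3.5,interpolation=cv2.INTER_CUBIC))
```

```text
20.25 [0.52059744 0.05679058 0.22256484] [ 0.56554596  1.14567334 -1.62279092]
```

View pics/k3z.png

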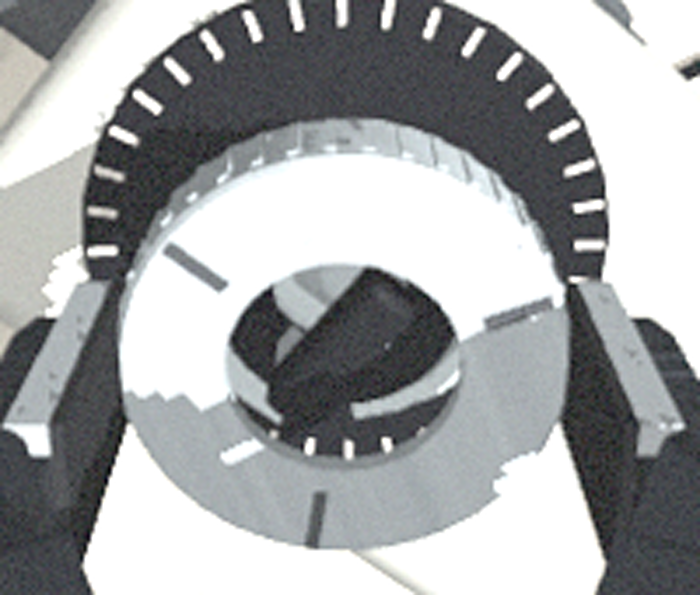

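send_rows(
  series=[
    [[-0.0003,0,0.003],[0,0,0]],
    [[0,0,0.003],[0,0,0]],
    [[0,0,0.002],[0,0,0]],
    [[0,0,0],[0,0,0]],
  ],
)

```text
clock: 20.75
tcp_pos: [0.5201, 0.0565, 0.2142]
orientation: [-2.824, -1.377, 0.001]
contact_force: [-0.1, 0.5, -2.2]
grip_width: 0.0634
```

send_rows(
  series=[
    [[0,0,0.002],[0,0,0]],
    [[0,0,0.002],[0,0,0]],
    [[0,0,0.001],[0,0,0]],
    [[0,0,0],[0,0,0]],
  ],
)

```text
clock: 21.25
tcp_pos: [0.5202, 0.0566, 0.2094]
orientation: [-2.824, -1.377, 0.0]
contact_force: [-0.2, -0.3, -1.6]
grip_width: 0.0637
```

send_rows(
  series=[
    [[0,0,0.002],[0,0,0]],
    [[0,0,0.001],[0,0,0]],
    [[0,0,0.001],[0,0,0]],
    [[0,0,0],[0,0,0]],
  ],
)

```text
clock: 21.75
tcp_pos: [0.5202, 0.0566, 0.2053]
orientation: [-2.824, -1.377, 0.0]
contact_force: [0.2, 0.3, -1.6]
grip_width: 0.0634
```

send_rows(
  series=[
    [[0,0,0.0005],[0,0,0]],
    [[0,0,0.0005],[0,0,0]],
    [[0,0,0.0005],[0,0,0]],
    [[0,0,0],[0,0,0]],
  ],
)

```text
clock: 22.25
tcp_pos: [0.5204, 0.0566, 0.2044]
orientation: [-2.824, -1.377, -0.001]
contact_force: [-2.3, -0.7, 4.9]
grip_width: 0.0637
```

send_rows(
  series=[
    [[0,0,-0.0005],[0,0,0]],
    [[0,0,0],[0,0,0.5]],
    [[0,0,0],[0,0,1]],
    [[0,0,0],[0,0,1]],
    [[0,0,0],[0,0,1]],
    [[0,0,0],[0,0,1]],
    [[0,0,0],[0,0,1]],
  ],
)

```text
clock: 23.12
tcp_pos: [0.5208, 0.0566, 0.2046]
orientation: [3.071, 0.662, 0.002]
contact_force: [-0.8, 0.3, 1.3]
grip_width: 0.0637
```

```bash
cat > st.py <<'E'
from h import *
o=r.get_obs(); T=R.from_rotvec(o["orientation"]).as_matrix()
print(round(o["clock"],2),o["tcp_pos"].round(4),"F",o["contact_force"].round(1),"M",o["moment"].round(3),"tau7",o["tau"][6].round(3),"yaw",np.degrees(np.arctan2(T[1,0],T[0,0])).round(2),"j7",o["joints"][6].round(2))
E
python3 st.py
```

```text
23.12 [0.5208 0.0566 0.2046] F [-0.8  0.3  1.3] M [-0.044 -0.024  0.028] tau7 0.797 yaw 24.33 j7 0.43
```

send_rows(
  series=[
    [[0,0,0],[0,0,0.8]],
  ],
)

```text
clock: 23.25
tcp_pos: [0.5208, 0.0565, 0.2046]
orientation: [3.092, 0.555, 0.002]
contact_force: [-0.6, -0.7, 0.7]
grip_width: 0.0638
```

```bash
python3 st.py
```

```text
23.25 [0.5208 0.0565 0.2046] F [-0.6 -0.7  0.7] M [0.008 0.06  0.042] tau7 0.559 yaw 20.35 j7 0.37
```

send_rows(
  series=[
    [[0,0,0],[0,0,0.8]],
  ],
)

```text
clock: 23.38
tcp_pos: [0.5207, 0.0566, 0.2046]
orientation: [3.109, 0.447, 0.002]
contact_force: [0.1, 0.6, 1.9]
grip_width: 0.0634
```

```bash
python3 st.py
```

```text
23.38 [0.5207 0.0566 0.2046] F [0.1 0.6 1.9] M [-0.061  0.002  0.041] tau7 0.623 yaw 16.37 j7 0.31
```

send_rows(
  series=[
    [[0,0,0],[0,0,0.8]],
  ],
)

```text
clock: 23.5
tcp_pos: [0.5207, 0.0566, 0.2046]
orientation: [3.123, 0.338, 0.002]
contact_force: [1.1, 0.2, 1.6]
grip_width: 0.0635
```

```bash
python3 st.py
```

```text
23.5 [0.5207 0.0566 0.2046] F [1.1 0.2 1.6] M [-0.03  -0.017 -0.02 ] tau7 0.623 yaw 12.37 j7 0.25
```

send_rows(
  series=[
    [[0,0,0],[0,0,0.8]],
  ],
)

```text
clock: 23.62
tcp_pos: [0.5207, 0.0566, 0.2046]
orientation: [3.133, 0.229, 0.002]
contact_force: [0.9, 0.4, 1.6]
grip_width: 0.0638
```

```bash
python3 st.py
```

```text
23.62 [0.5207 0.0566 0.2046] F [0.9 0.4 1.6] M [-0.025 -0.022  0.058] tau7 0.62 yaw 8.37 j7 0.18
```

send_rows(
  series=[
    [[0,0,0],[0,0,0.8]],
  ],
)

```text
clock: 23.75
tcp_pos: [0.5208, 0.0566, 0.2046]
orientation: [3.139, 0.12, 0.002]
contact_force: [0.0, 0.4, 1.0]
grip_width: 0.0633
```

```bash
python3 st.py
```

```text
23.75 [0.5208 0.0566 0.2046] F [0.  0.4 1. ] M [-0.043  0.026  0.009] tau7 0.618 yaw 4.37 j7 0.12
```

send_rows(
  series=[
    [[0,0,0],[0,0,0.8]],
  ],
)

```text
clock: 23.88
tcp_pos: [0.5208, 0.0566, 0.2046]
orientation: [3.141, 0.01, 0.002]
contact_force: [0.3, 0.1, 1.2]
grip_width: 0.0634
```

```bash
python3 st.py
```

```text
23.88 [0.5208 0.0566 0.2046] F [0.3 0.1 1.2] M [-0.045 -0.017 -0.03 ] tau7 0.615 yaw 0.37 j7 0.06
```

send_rows(
  series=[
    [[0,0,0],[0,0,0.8]],
  ],
)

```text
clock: 24.0
tcp_pos: [0.5207, 0.0566, 0.2046]
orientation: [3.14, -0.1, 0.002]
contact_force: [0.1, 0.0, 1.1]
grip_width: 0.0635
```

```bash
python3 st.py
```

```text
24.0 [0.5207 0.0566 0.2046] F [0.1 0.  1.1] M [-0.042  0.017  0.03 ] tau7 0.612 yaw -3.63 j7 -0.0
```

send_rows(
  series=[
    [[0,0,0],[0,0,0.8]],
  ],
)

```text
clock: 24.12
tcp_pos: [0.5208, 0.0566, 0.2046]
orientation: [3.135, -0.209, 0.002]
contact_force: [0.3, -0.3, 1.3]
grip_width: 0.0635
```

```bash
python3 st.py
```

```text
24.12 [0.5208 0.0566 0.2046] F [ 0.3 -0.3  1.3] M [-0.079 -0.001  0.015] tau7 0.609 yaw -7.63 j7 -0.06
```

send_rows(
  series=[
    [[0,0,0],[0,0,0.8]],
  ],
)

```text
clock: 24.25
tcp_pos: [0.5207, 0.0566, 0.2046]
orientation: [-3.125, 0.318, -0.002]
contact_force: [-0.4, 0.3, 2.0]
grip_width: 0.0638
```

```bash
python3 st.py
```

```text
24.25 [0.5207 0.0566 0.2046] F [-0.4  0.3  2. ] M [-0.021 -0.001  0.044] tau7 0.605 yaw -11.63 j7 -0.12
```

send_rows(
  series=[
    [[0,0,0],[0,0,0.6]],
  ],
)

```text
clock: 24.38
tcp_pos: [0.5207, 0.0567, 0.2045]
orientation: [-3.116, 0.399, -0.001]
contact_force: [0.4, 0.4, 0.9]
grip_width: 0.0635
```

```bash
python3 st.py
```

```text
24.38 [0.5207 0.0567 0.2045] F [0.4 0.4 0.9] M [0.103 0.054 0.104] tau7 0.34 yaw -14.6 j7 -0.17
```

send_rows(
  series=[
    [[0,0,0],[0,0,0.6]],
  ],
)

```text
clock: 24.5
tcp_pos: [0.5207, 0.0569, 0.2045]
orientation: [-3.105, 0.48, -0.001]
contact_force: [1.2, 0.8, 0.9]
grip_width: 0.0633
```

```bash
python3 st.py
```

```text
24.5 [0.5207 0.0569 0.2045] F [1.2 0.8 0.9] M [ 0.075 -0.01   0.181] tau7 0.287 yaw -17.57 j7 -0.21
```

send_rows(
  series=[
    [[0,0,0],[0,0,0.6]],
  ],
)

```text
clock: 24.62
tcp_pos: [0.5207, 0.057, 0.2044]
orientation: [-3.091, 0.56, -0.001]
contact_force: [0.0, 0.5, -0.5]
grip_width: 0.0637
```

```bash
python3 st.py
```

```text
24.62 [0.5207 0.057  0.2044] F [ 0.   0.5 -0.5] M [ 0.093 -0.075  0.332] tau7 0.098 yaw -20.54 j7 -0.26
```

```bash
for i in 1 2 3 4 5; do python3 st.py; python3 -c "
from h import *
grab_frame('wrist')"; done
```

```text
24.62 [0.5207 0.057  0.2044] F [ 0.   0.5 -0.5] M [ 0.093 -0.075  0.332] tau7 0.098 yaw -20.54 j7 -0.26
24.68 [0.5207 0.057  0.2044] F [1.6 0.2 0.2] M [ 0.168 -0.129  0.046] tau7 0.078 yaw -20.66 j7 -0.26
24.73 [0.5206 0.057  0.2044] F [ 1.2  0.8 -0.3] M [ 0.234 -0.198 -0.044] tau7 -0.276 yaw -20.5 j7 -0.26
24.77 [0.5206 0.0569 0.2044] F [ 2.   0.5 -0.9] M [ 0.282 -0.285 -0.043] tau7 -0.056 yaw -20.45 j7 -0.26
24.82 [0.5206 0.057  0.2044] F [ 1.7  1.  -1.4] M [ 0.371 -0.307 -0.06 ] tau7 0.032 yaw -20.44 j7 -0.26
```

send_rows(
  series=[
    [[0,0,0],[0,0,-0.4]],
    [[0,0,0],[0,0,-0.8]],
    [[0,0,0],[0,0,-0.4]],
  ],
)

```text
clock: 25.25
tcp_pos: [0.5204, 0.0562, 0.2046]
orientation: [3.123, -0.339, 0.0]
contact_force: [0.2, -0.4, 1.2]
grip_width: 0.0638
```

```bash
python3 st.py
```

```text
25.25 [0.5204 0.0562 0.2046] F [ 0.2 -0.4  1.2] M [-0.006 -0.056 -0.052] tau7 -0.1 yaw -12.39 j7 -0.13
```

send_rows(
  series=[
    [[0,0,0],[0,0,0.2]],
    [[0,0,0],[0,0,0.2]],
  ],
)

```text
clock: 25.5
tcp_pos: [0.5203, 0.0565, 0.2045]
orientation: [-3.116, 0.399, 0.0]
contact_force: [0.5, -0.1, 2.1]
grip_width: 0.063
```

```bash
python3 st.py
```

```text
25.5 [0.5203 0.0565 0.2045] F [ 0.5 -0.1  2.1] M [0.068 0.017 0.105] tau7 0.096 yaw -14.6 j7 -0.17
```

send_rows(
  series=[
    [[0,0,0],[0,0,0.2]],
  ],
)

```text
clock: 25.62
tcp_pos: [0.5203, 0.0566, 0.2045]
orientation: [-3.113, 0.426, -0.0]
contact_force: [0.6, -0.5, 2.2]
grip_width: 0.0633
```

```bash
python3 st.py
```

```text
25.62 [0.5203 0.0566 0.2045] F [ 0.6 -0.5  2.2] M [0.04  0.002 0.116] tau7 0.056 yaw -15.59 j7 -0.18
```

send_rows(
  series=[
    [[0,0,0],[0,0,0.2]],
  ],
)

```text
clock: 25.75
tcp_pos: [0.5203, 0.0567, 0.2045]
orientation: [-3.109, 0.453, -0.0]
contact_force: [-0.4, 0.5, 1.5]
grip_width: 0.0633
```

```bash
python3 st.py
```

```text
25.75 [0.5203 0.0567 0.2045] F [-0.4  0.5  1.5] M [0.067 0.022 0.15 ] tau7 0.023 yaw -16.57 j7 -0.2
```

send_rows(
  series=[
    [[0,0,0],[0,0,0.2]],
  ],
)

```text
clock: 25.88
tcp_pos: [0.5204, 0.0568, 0.2045]
orientation: [-3.105, 0.48, -0.0]
contact_force: [0.2, -0.1, 1.8]
grip_width: 0.0631
```

```bash
python3 st.py
```

```text
25.88 [0.5204 0.0568 0.2045] F [ 0.2 -0.1  1.8] M [ 0.203 -0.098  0.079] tau7 -0.021 yaw -17.56 j7 -0.21
```

send_rows(
  series=[
    [[0,0,0],[0,0,0.2]],
  ],
)

```text
clock: 26.0
tcp_pos: [0.5204, 0.0568, 0.2044]
orientation: [-3.1, 0.506, -0.0]
contact_force: [0.8, 1.6, 0.9]
grip_width: 0.0637
```

```bash
python3 st.py
```

```text
26.0 [0.5204 0.0568 0.2044] F [0.8 1.6 0.9] M [ 0.228 -0.117  0.255] tau7 -0.07 yaw -18.55 j7 -0.23
```

send_rows(
  series=[
    [[0,0,0],[0,0,0]],
    [[0,0,0],[0,0,0]],
    [[0,0,0],[0,0,0]],
  ],
  fingers=0,
)

```text
clock: 26.38
tcp_pos: [0.5202, 0.0564, 0.2044]
orientation: [3.101, -0.506, -0.0]
contact_force: [-0.2, 0.0, -0.4]
grip_width: 0.0856
```

send_rows(
  series=[
    [[0,0,-0.005],[0,0,0]],
    [[0,0,-0.02],[0,0,0]],
    [[0,0,-0.04],[0,0,0]],
    [[0,0,-0.04],[0,0,0]],
    [[0,0,-0.02],[0,0,0]],
    [[0,0,0],[0,0,0]],
    [[0,0,0],[0,0,0]],
  ],
)

```text
clock: 27.25
tcp_pos: [0.5198, 0.0566, 0.3287]
orientation: [3.1, -0.505, -0.002]
contact_force: [0.7, -0.4, -0.6]
grip_width: 0.0855
```

```bash
python3 st.py
python3 - <<'E'
from h import *
f=snap("wrist","m1");s=snap("scene","m1full")
cv2.imwrite("pics/m1z.png",cv2.resize(cv2.convertScaleAbs(f["frame"][130:290,180:380,::-1],alpha=1.2,beta=15),None,fx=3.7,fy=3.7,interpolation=cv2.INTER_CUBIC))
cv2.imwrite("pics/m1s.png",cv2.resize(s["frame"][150:215,240:320,::-1],None,fx=9,fy=9,interpolation=cv2.INTER_CUBIC))
E
```

```text
27.25 [0.5198 0.0566 0.3287] F [ 0.7 -0.4 -0.6] M [-0.019  0.02   0.023] tau7 -0.005 yaw -18.51 j7 -0.37
```

View pics/m1z.png

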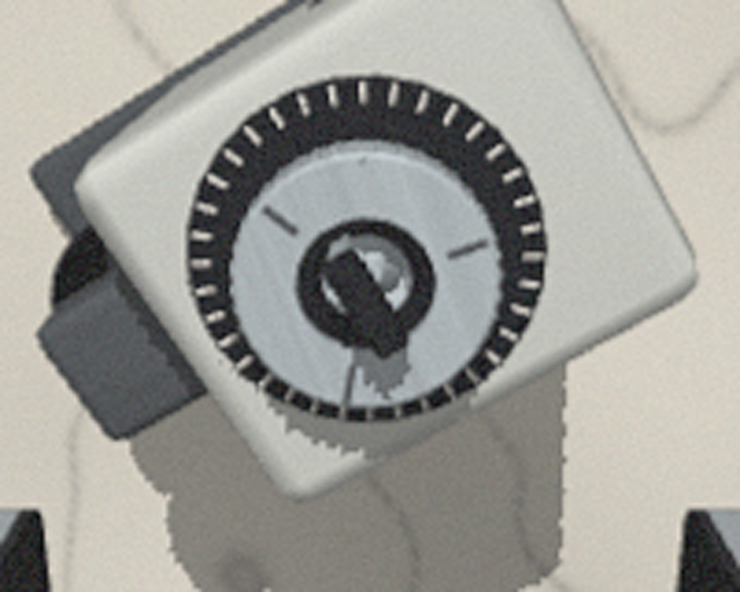

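View pics/m1s.png

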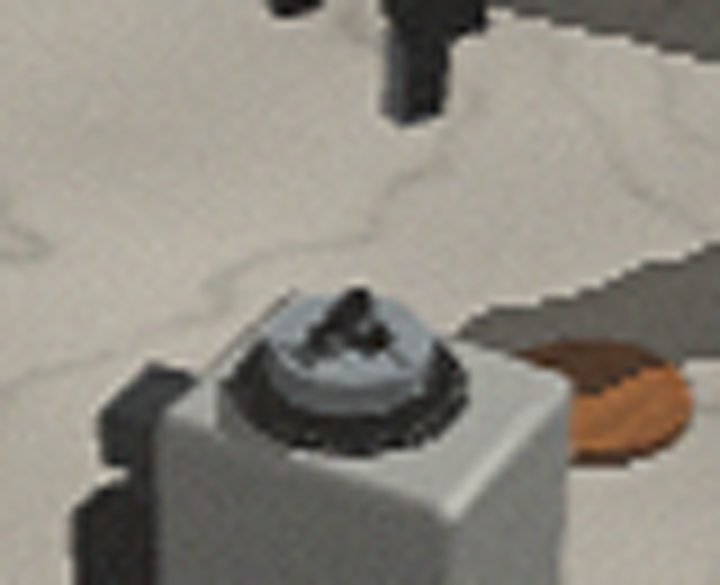

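Run:
```python
from h import *
f=snap("wrist"); o=r.get_obs();T=R.from_rotvec(o["orientation"]).as_matrix()
P=lambda u,v,z=.220: (T.T@(pt(f,180+(u+.5)/3.7-.5,130+(v+.5)/3.7-.5,z)-o["tcp_pos"])*1000)[:2]
c=(P(230,275)+P(502,275))/2; c=np.array([c[0],(P(366,140)[1]+P(366,408)[1])/2]); mk=[((265,208),(297,233)),((448,255),(488,242)),((353,365),(347,403))]
A=np.array([(P(*a)+P(*b))/2 for a,b in mk]); c2=A.mean(0); print(c,c2)
for m in A-c2: print(np.degrees(np.arctan2(m[1],m[0]))%120,np.hypot(*m))
print(o["tcp_pos"],o["clock"])
```

```text
[-0.21638199 -1.24089534] [-0.12410904  0.39456987]
98.86368507142825 25.863810607712708
98.71838281645641 25.92979884139094
98.91710112993421 25.953722386198297
[0.51971323 0.05651425 0.3284686 ] 27.4
```

```bash
python3 -c "
from bench import r
print(r.hand_in())"
```

```text
the job is handed in; nothing more can be done
None
```

The carrier is seated in the throat and the collar is screwed down over it. The gripper is open and about 11 cm clear, and I handed the job in at about 27 s of the 72 s allowed.

**Carrier:** It dropped home at the predicted height (TCP 0.2207 m against 0.2208 m expected). The picture showed the keys in the slots.

**Collar:**
- It entered at the slots and rested on the carrier at the expected depth.
- I then turned it clockwise; it began to grip about 62° on.
- My first pass ran to 72.5°, where one noisy reading showed 0.33 N m. That may have been slightly over snug, so I backed it off and retightened to 70.5°.
- The turning torque there, averaged over the noisy readings, is about 0.18–0.22 N m. The last single reading was 0.255 and the one before it 0.08, so the exact value is only certain to a few hundredths.

**After letting go:**
- The lug marks were still within 0.2° of where they sat in the gripper, so the collar had neither slipped nor sprung back.
- The force sensor read about zero.
- I moved nothing but the carrier and collar, but I did not re-measure the positions of the other things on the worktop.

**Disagreement:** Camera estimates of the rim's centre differed by about 1–2 mm between views, so I relied on contact forces for the final carrier fit.

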